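# Build the pressing stack for two notebooks

## Robot

A 6-joint arm with a two-finger parallel gripper is mounted at the origin on the work surface. World frame = base frame: x ahead of the robot, y to its left, z up, the work surface at z = 0. Lengths are in mm, angles in rad, forces in N, time in s.
With the tool pointing down it reaches from about 350 to 975 mm from the base axis. Payload 7.1 kg.
Tool frame: the origin (TCP) lies midway between the tips of the shut fingers; the grasp point (between the pads) lies 19 mm behind it (ctrl.hold_point_z is the distance from the TCP to the grasp point, in mm); z points along the fingers, y is the direction in which the jaws open and shut (so a half turn about z gives the same grasp; the last joint's range is limited). The gripper opens to 88 mm and grips with 3 to 60 N. Pads are 20 mm wide; open, the fingers measure 115 mm over their backs; the gripper's body (75 mm by 178 mm) begins 61 mm behind the grasp point.
Start: joints at [1.122, 0.423, 1.63, -0, 1.089, -0.019], TCP at [260.398, 568.153, 222.675] pointing down, gripper open.
Joint ranges: [-3, 3], [-0.9, 2.11], [0.09, 2.58], [-1.31, 4.45], [0.11, 2.69], [-2.54, 2.54]. Speed limits (rad/s): [2.39, 2.39, 3.01, 3.14, 3.14, 3.14].

## Interface

Orientations are given as a rotation vector (axis times angle).
In Python, from workcell import ctrl, eyes gives the robot as it stands.
- The arm moves only by the tool move_arm, never from a script. Its argument "deltas" is a list of rows, each a list of 6 numbers: the shift along the tool's x, y, z in mm, then the turn, a rotation vector about the tool's x, y, z in rad. A call has 1 to 5 rows; each row shifts and turns the pose as measured when the row begins, along the tool's axes as they then stand; what a row does not reach is not made up. A row lasts 1/12 s, in which the tool goes at most 41.7 mm and 7.16 degrees, less where a joint would pass 70% of its speed; a pose out of reach is approached as far as the arm can. A call is refused whole if a number of a shift passes 41.7 or a number of a turn 0.125, either way. A call with a gripper value outside its range is refused whole. "hand" is the closure, from -1 (fully open) to 1 (shut), set as the call begins (left out, the last holds). The fingers move at their own pace and stop on an object; the grip force is fixed at half the most. Time passes only in rows, so rows that do not move let the fingers close. It gives the time, the measured TCP pose, the force and the opening at its end, in the units of the state.
- ctrl.get_obs(): the state, without advancing time (a new reading comes with each control period).
- eyes.get_image(name): name is "side" or "top" or "wrist"; returns a dict with "frame" (420x560x3 uint8, red, green, blue), "range_z" (420x560 float32, mm along the optical axis (not along the pixel's ray), 0 where there is no reading), "fx", "fy", "cx", "cy" (pixels), "D" ([k1, k2, p1, p2, k3] as OpenCV has them; the pictures are not rectified), "cam_to_world" (4x4, takes a point from camera to world coordinates). Camera axes: x right, y down, z forward; pixel columns grow to the right and rows downward; lengths in mm; the calibration is good to about 2 mm. A picture is of the moment at which its call begins.
- ctrl.close_job(): hands the job in, once; it reports no verdict.
The state is a dict: "t": time; "qpos": joint angles; "qvel": joint speeds; "joint_torque": joint torques, N m; "ee_pos": TCP position; "orientation": TCP orientation; "ft_force": force on the tool from outside, world axes, zero at the start; "moment": the same for the moment, N m; "width": finger opening in mm.
Only numpy, scipy, OpenCV 4.12 (cv2) and the standard library are available. Lean on these libraries where they do the work, as an engineer would, in place of code of your own. Each camera call takes 0.05 s, during which the arm holds its last target.

## Task

Put the two freshly bound notebooks to press on the grey steel plate: the large notebook on the plate, the wooden pressing board on it, the small notebook on the board, and the iron weight on top with its handle up. Make it a neat, upright stack, every piece centred on the one below with its long side parallel to the long side of the plate, and do not knock over the jar of brushes.

Things in the scene. Friction and masses are not known exactly. Their poses are not given: they have to be found in the camera images.
- press_plate: Pressing plate: flat grey-painted steel plate, 160 (x) x 110 (y) x 12 (z) mm, fixed to the table. Origin at the centre of its underside; x along its long side, z up; top face at z = 12 mm.
- large_notebook: Large notebook: rigid, closed, olive-brown marbled cover, white page edges, dark spine strip along one long side; 120 (x) x 64 (y) x 24 (z) mm, 0.10 to 0.21 kg. Origin at the centre of its underside; x along its long side, z up. Lies flat on the table at the start, right way up. It may end either way round.
- pressing_board: Pressing board: plain pale wooden slab, 126 (x) x 60 (y) x 12 (z) mm, 0.07 kg. Origin at the centre of its underside; x along its long side, z up. Lies flat on the table at the start, right way up. It may end either way round.
- small_notebook: Small notebook: like the large one but smaller, 90 (x) x 52 (y) x 16 (z) mm, 0.04 to 0.09 kg. Origin at the centre of its underside; x along its long side, z up. Lies flat on the table at the start, right way up. It may end either way round.
- weight: Iron weight: dark steel block 80 (x) x 46 (y) x 28 (z) mm with an upright flat handle on its middle, 46 mm long (x), 14 mm thick (y), rising from the block's top at z = 28 mm to z = 62 mm; 0.68 to 0.92 kg. Origin at the centre of its underside; x along its long side, z up. Stands on the table at the start, handle up. It may end either way round.
- brush_jar: Jar of brushes, not to be knocked over: loose white round jar, 60 mm across, 75 mm high, brush handles leaning out up to 133 mm high. Origin at the centre of its underside; z up. It stands beyond the middle of the work area.

How it is judged (in metres and radians):
At the end, for the whole second after the job is handed in: From the bottom: plate, large notebook, pressing board, small notebook, weight (handle up). Each centre within 12 mm of that of the piece below, long axes within 0.2 rad, underside within 4 mm of the face below, level within 0.1 rad, all released and at rest; jar standing (horizontal distance between large_notebook and press_plate below 0.012 m and angle between the x axis of large_notebook and the x axis of press_plate, either way round below 0.2 rad and z of large_notebook in the frame of press_plate between 0.008 and 0.016 m and angle between each of large_notebook, pressing_board, small_notebook, weight's own z axis and vertical below 0.1 rad and linear speed of each of large_notebook, pressing_board, small_notebook, weight below 0.02 m/s and angular speed of each of large_notebook, pressing_board, small_notebook, weight below 0.2 rad/s and horizontal distance between pressing_board and large_notebook below 0.012 m and angle between the x axis of pressing_board and the x axis of large_notebook, either way round below 0.2 rad and z of pressing_board in the frame of large_notebook between 0.02 and 0.028 m and horizontal distance between small_notebook and pressing_board below 0.012 m and angle between the x axis of small_notebook and the x axis of pressing_board, either way round below 0.2 rad and z of small_notebook in the frame of pressing_board between 0.008 and 0.016 m and horizontal distance between weight and small_notebook below 0.012 m and angle between the x axis of weight and the x axis of small_notebook, either way round below 0.2 rad and z of weight in the frame of small_notebook between 0.012 and 0.02 m); the robot touches nothing.
It fails at once if the jar of brushes is knocked over (angle between brush_jar's own z axis and vertical above 0.6 rad).
It also fails if it takes over 115 s, if anything falls off the work surface, if the arm or the gripper's body presses on something with over 40 N, if the wrist force passes 120 N, or if a joint passes its speed limit or range.

## Working session

There is one attempt and no reset: what is moved stays moved. The work goes in short steps, Python scripts to look and compute and a tool call to move; the robot and the scene stay as the last step left them, time stands still between calls to the robot, and variables do not carry over. Pictures are saved under pics/ and viewed, and the job is handed in when it is done.

Besides the shell and the picture viewer there is one more tool, called after ">>>" by a JSON object that holds its "name" and its "arguments". move_arm: Moves the arm, as the interface text tells. Its arguments: {"type":"object","properties":{"deltas":{"type":"array"},"hand":{"type":"number"}},"required":["deltas"]}

```bash
ls; mkdir -p pics; python3 - <<'E'
from workcell import ctrl, eyes
import cv2,numpy as np
o=ctrl.get_obs();print(o)
for n in ("side","top","wrist"):
    d=eyes.get_image(n);cv2.imwrite(f"pics/{n}0.png",d["frame"][:,:,::-1]);np.savez(f"{n}0.npz",**d)
    print(n,d["fx"],d["fy"],d["cx"],d["cy"],d["D"]);print(np.round(d["cam_to_world"],4))
E
```

```text
pics
{'t': 0.0, 'qpos': array([ 1.12195634e+00,  4.23798584e-01,  1.63067391e+00,  3.66586690e-06,
        1.08859443e+00, -1.90239229e-02]), 'qvel': array([-0.00030363, -0.00066517, -0.00041057,  0.0008719 , -0.00129577,
        0.00052717]), 'joint_torque': array([ 8.81774904e-04, -5.44634092e+01, -2.73671705e+01,  6.44219806e-02,
        2.27092841e-02, -1.45045246e-04]), 'ee_pos': array([260.19281638, 567.665915  , 221.93440043]), 'orientation': array([-6.69897330e-01, -3.06898517e+00,  2.25126947e-03]), 'ft_force': array([-0.41532249,  0.49129755,  0.5516383 ]), 'moment': array([0.05055155, 0.04500998, 0.01921933]), 'width': 87.62906095062874}
side 387.33979918918 387.33979918918 281.5582113886224 215.50145916260686 [-0.00435805  0.          0.          0.          0.        ]
[[ 9.840000e-01 -1.166000e-01  1.345000e-01  4.702820e+02]
 [-1.780000e-01 -6.316000e-01  7.546000e-01 -5.997834e+02]
 [-3.000000e-03 -7.665000e-01 -6.422000e-01  5.453352e+02]
 [ 0.000000e+00  0.000000e+00  0.000000e+00  1.000000e+00]]
top 479.5659657581156 479.5659657581156 285.2498674212108 208.88221457603314 [-0.03278051  0.          0.          0.          0.        ]
[[-2.6900000e-02 -9.9710000e-01  7.0500000e-02  4.7028050e+02]
 [-9.9960000e-01  2.7700000e-02  1.0100000e-02 -1.8983200e+01]
 [-1.2000000e-02 -7.0200000e-02 -9.9750000e-01  1.2741438e+03]
 [ 0.0000000e+00  0.0000000e+00  0.0000000e+00  1.0000000e+00]]
wrist 315.22639451611286 315.22639451611286 281.896725239385 202.4001774290595 [0.01431851 0.         0.         0.         0.        ]
[[ 4.154000e-01  8.768000e-01  2.421000e-01  1.954215e+02]
 [ 9.096000e-01 -4.000000e-01 -1.121000e-01  5.972702e+02]
 [-1.400000e-03  2.668000e-01 -9.638000e-01  3.829705e+02]
 [ 0.000000e+00  0.000000e+00  0.000000e+00  1.000000e+00]]
```

View pics/top0.png

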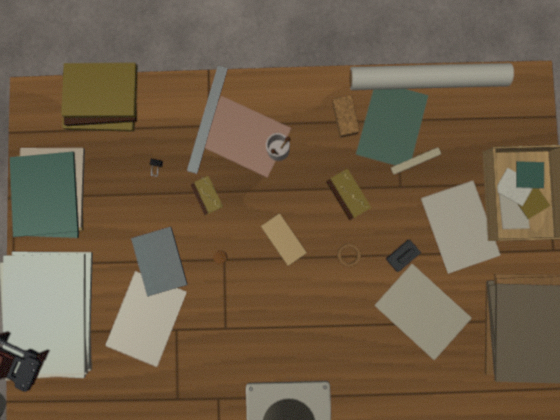

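View pics/side0.png

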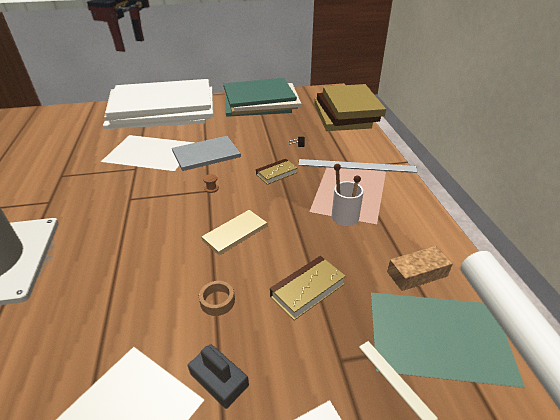

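View pics/wrist0.png

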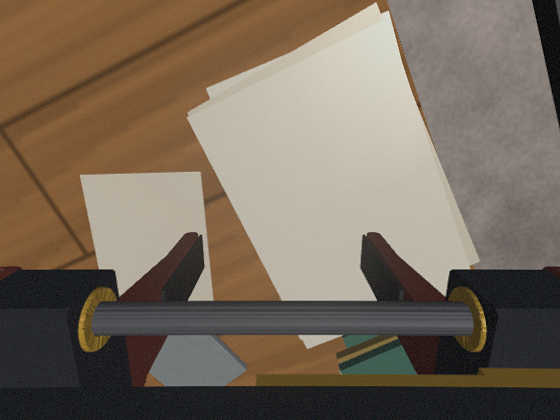

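The top view shows the plate at (159,262), the large notebook at (350,194) and the board at (284,240). The small notebook is at (208,195), the weight at (403,256) and the jar at (277,147). Next I'll measure them.

```bash
cat > h.py <<'E'
import numpy as np,cv2
def rays(d,px):
    K=np.array([[d["fx"],0,d["cx"]],[0,d["fy"],d["cy"]],[0,0,1]],float)
    u=cv2.undistortPoints(np.asarray(px,np.float32).reshape(-1,1,2),K,np.asarray(d["D"],float)).reshape(-1,2)
    return np.c_[u,np.ones(len(u))]
def onplane(d,px,z):
    T=np.asarray(d["cam_to_world"]);r=rays(d,px)@T[:3,:3].T;o=T[:3,3]
    return o+r*((z-o[2])/r[:,2])[:,None]
def world(d):
    h,w=d["range_z"].shape
    g=np.stack(np.meshgrid(np.arange(w),np.arange(h)),-1).reshape(-1,2)
    T=np.asarray(d["cam_to_world"]);p=rays(d,g)*d["range_z"].reshape(-1,1)
    return (p@T[:3,:3].T+T[:3,3]).reshape(h,w,3)
E
python3 - <<'E'
from h import *
d=dict(np.load("top0.npz"));W=world(d)
Z=W[:,:,2]
hsv=cv2.cvtColor(d["frame"],cv2.COLOR_RGB2HSV)
for n,(x,y) in dict(plate=(159,262),large=(350,194),small=(208,195),board=(284,240),weight=(403,256),jar=(277,147),table=(250,300),paper=(140,320)).items():
    print(n,hsv[y,x],np.round(np.median(W[y-2:y+3,x-2:x+3].reshape(-1,3),0)), Z[y-2:y+3,x-2:x+3].std().round(2))
cv2.imwrite("pics/z.png",cv2.resize(np.clip(Z*5+20,0,255).astype(np.uint8),None,fx=1.4,fy=1.4))
crop=d["frame"][120:310,110:430,::-1];cv2.imwrite("pics/crop.png",cv2.resize(crop,None,fx=2.5,fy=2.5,interpolation=cv2.INTER_CUBIC))
E
```

```text
plate [ 83   9 108] [429. 330.  12.] 2.22
large [ 22 122 113] [ 593. -177.   24.] 2.32
small [ 23 120 121] [602. 196.  16.] 2.96
board [ 19  98 159] [478.  -1.  12.] 2.4
weight [50 19 40] [ 429. -301.   60.] 7.94
jar [ 13  23 154] [726.  11.   7.] 25.45
table [ 15 160 105] [323.  93.  -1.] 2.58
paper [ 23  31 179] [277. 386.   1.] 2.7
```

View pics/z.png

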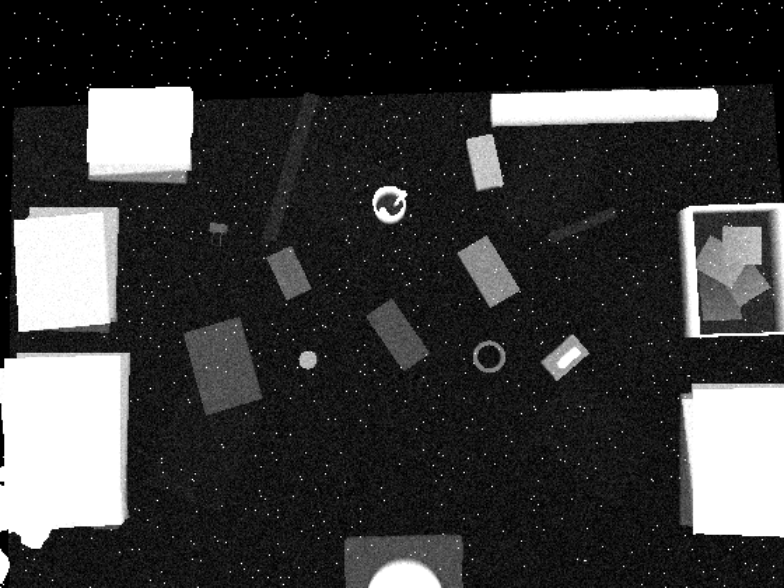

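View pics/crop.png

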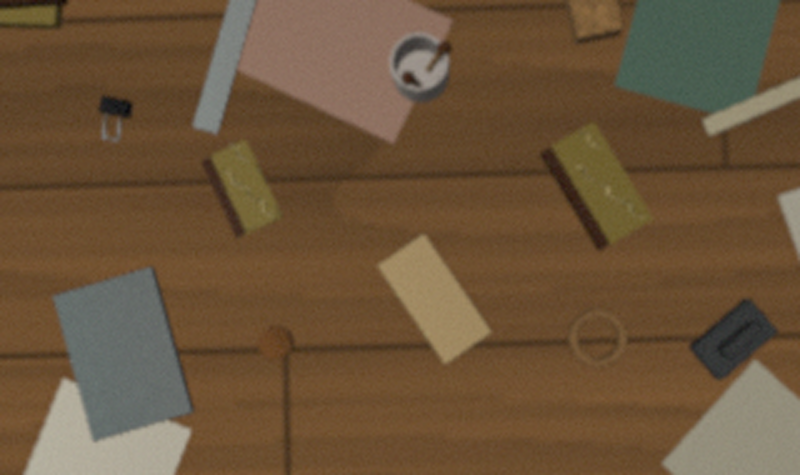

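```bash
cat >> h.py <<'E'
from scipy.ndimage import median_filter,label
def find(d,seed,h,band=None,thr=None,name="",verbose=True):
    W=world(d);Z=median_filter(W[:,:,2],5)
    lo=h-5 if thr is None else thr
    m=(Z>lo)&((Z<h+5) if band is None else (Z<band))
    l,n=label(m);k=l[seed[1],seed[0]]
    if k==0:
        print(name,"no seed");return None
    ys,xs=np.nonzero(l==k)
    z0=np.median(Z[l==k])
    P=onplane(d,np.c_[xs,ys],h)[:,:2]
    (c,(a,b),ang)=cv2.minAreaRect(P.astype(np.float32))
    # moments
    mu=P.mean(0);C=np.cov((P-mu).T);w,v=np.linalg.eigh(C);L=v[:,1]
    th=np.arctan2(L[1],L[0]);s=np.sqrt(12*w[::-1])
    if th<0: th+=np.pi
    if verbose: print(name,"n",len(xs),"z",z0.round(1),"rect c",np.round(c,1),"size",round(a,1),round(b,1),"ang",round(ang,1),"| mom c",mu.round(1),"size",s.round(1),"th",round(np.degrees(th),1))
    return mu,th
E
python3 - <<'E'
from h import *
d=dict(np.load("top0.npz"))
find(d,(159,262),12,name="plate");find(d,(350,194),24,name="large");find(d,(208,195),16,name="small");find(d,(284,240),12,name="board")
find(d,(412,252),28,band=100,thr=20,name="weight");find(d,(406,254),62,thr=48,name="handle")
find(d,(267,147),75,thr=60,band=200,name="jar")
s=dict(np.load("side0.npz"))
find(s,(205,152),12,name="plate");find(s,(320,280),24,name="large");find(s,(275,172),16,name="small");find(s,(235,231),12,name="board")
find(s,(218,362),62,thr=48,name="handle")
E
```

```text
plate n 2552 z 12.1 rect c [432.4 330.7] size 160.8 112.5 ang 15.4 | mom c [431.7 330.9] size [159.4 111.1] th 15.1
large n 1122 z 24.2 rect c [ 594.6 -173.2] size 119.9 64.6 ang 29.2 | mom c [ 594.5 -173.3] size [119.5  64.4] th 29.2
small n 660 z 16.2 rect c [603.1 202.5] size 90.4 52.2 ang 24.2 | mom c [603.  202.4] size [89.3 51.7] th 24.6
board n 1084 z 12.1 rect c [481.5   0. ] size 126.6 60.5 ang 32.9 | mom c [480.9   0. ] size [125.   59.4] th 32.8
weight n 535 z 27.7 rect c [ 430.5 -308.5] size 45.7 78.8 ang 38.9 | mom c [ 430.5 -308.5] size [78.4 45.3] th 129.1
handle n 105 z 60.6 rect c [ 431.  -307.5] size 15.4 43.4 ang 38.5 | mom c [ 430.7 -307.3] size [42.8 15.2] th 128.6
jar no seed
plate n 1368 z 12.9 rect c [429.7 328.9] size 161.0 120.4 ang 15.4 | mom c [428.2 326.1] size [160.3 118.2] th 16.3
large n 2053 z 24.4 rect c [ 592.4 -172.5] size 121.2 66.6 ang 29.2 | mom c [ 590.6 -174.3] size [120.8  66. ] th 29.6
small n 481 z 16.9 rect c [600.9 202.3] size 93.2 59.3 ang 24.8 | mom c [600.  201.6] size [91.3 58.3] th 26.3
board n 1296 z 12.4 rect c [478.8  -0.8] size 128.3 64.4 ang 33.1 | mom c [476.6  -2.8] size [127.1  63.4] th 33.9
handle n 419 z 61.3 rect c [ 428.6 -313.4] size 17.0 50.9 ang 38.9 | mom c [ 428.9 -313.9] size [48.5 16.5] th 126.6
```

```bash
cat > plan.py <<'E'
import sys,numpy as np
from workcell import ctrl
from scipy.spatial.transform import Rotation as R
x,y,z,psi=map(float,sys.argv[1:5]); cap=float(sys.argv[5]) if len(sys.argv)>5 else 40; mx=int(sys.argv[6]) if len(sys.argv)>6 else 5
o=ctrl.get_obs();p=o["ee_pos"];Q=R.from_rotvec(o["orientation"])
a=np.radians(psi);T=R.from_matrix(np.c_[[-np.sin(a),np.cos(a),0],[np.cos(a),np.sin(a),0],[0,0,-1]])
t=np.array([x,y,z]);rv=(Q.inv()*T).as_rotvec()
n=max(1,int(np.ceil(np.linalg.norm(t-p)/cap)),int(np.ceil(np.linalg.norm(rv)/0.122)))
print("t",round(o["t"],2),"p",p.round(1),"dist",(t-p).round(1),"rot",rv.round(3),"rows",n,"w",round(o["width"],1),"F",o["ft_force"].round(1),"q6",o["qpos"][5].round(2))
out=[]
for i in range(min(n,mx)):
    out.append([*(Q.inv().apply((t-p)/n)).round(1).tolist(),*(rv/n).round(3).tolist()])
    Q=Q*R.from_rotvec(rv/n)
for k in range(0,len(out),5): print(str(out[k:k+5]).replace(" ",""))
E
python3 plan.py 594.5 -173.3 140 -60.8 39 5
```

```text
t 0.15 p [260.2 567.8 222.1] dist [ 334.3 -741.1  -82.1] rot [-1.000e-03  1.000e-03  2.202e+00] rows 21 w 87.7 F [-0.2  0.1  0.7] q6 -0.02
[[-29.2,-25.4,3.9,-0.0,0.0,0.105],[-31.7,-22.2,3.9,-0.0,0.0,0.105],[-33.8,-18.8,3.9,-0.0,0.0,0.105],[-35.6,-15.2,3.9,-0.0,0.0,0.105],[-37.0,-11.4,3.9,-0.0,0.0,0.105]]
```

>>> {"name": "move_arm", "arguments": {"deltas": [[-29,-25,4,0,0,0.105],[-32,-22,4,0,0,0.105],[-34,-19,4,0,0,0.105],[-36,-15,4,0,0,0.105],[-37,-11,4,0,0,0.105]], "hand": -1}}

```text
t: 0.57
ee_pos: [339.7, 392.3, 200.5]
orientation: [-1.457, -2.782, -0.005]
ft_force: [0.3, 0.1, 0.0]
width: 87.9
```

```bash
python3 plan.py 594.5 -173.3 140 -60.8 40 10
```

```text
t 0.57 p [339.7 392.3 200.5] dist [ 254.8 -565.6  -60.5] rot [-0.    -0.003  1.667] rows 16 w 87.9 F [0.3 0.1 0. ] q6 0.23
[[-38.1,-7.0,3.7,-0.0,-0.0,0.104],[-38.7,-3.0,3.7,-0.0,-0.0,0.104],[-38.8,1.0,3.7,-0.0,-0.0,0.104],[-38.5,5.0,3.7,-0.0,-0.0,0.104],[-37.7,9.0,3.7,-0.0,-0.0,0.104]]
[[-36.6,12.9,3.7,-0.0,-0.0,0.104],[-35.0,16.6,3.7,-0.0,-0.0,0.104],[-33.1,20.2,3.7,-0.0,-0.0,0.104],[-30.8,23.5,3.7,-0.0,-0.0,0.104],[-28.2,26.6,3.8,-0.0,-0.0,0.104]]
```

>>> {"name": "move_arm", "arguments": {"deltas": [[-38,-7,4,0,0,0.104],[-39,-3,4,0,0,0.104],[-39,1,4,0,0,0.104],[-38,5,4,0,0,0.104],[-38,9,4,0,0,0.104]]}}

```text
t: 0.98
ee_pos: [419.0, 205.7, 179.0]
orientation: [-2.151, -2.287, -0.004]
ft_force: [1.0, 0.0, 0.3]
width: 88.1
```

>>> {"name": "move_arm", "arguments": {"deltas": [[-36,13,4,0,0,0.104],[-35,17,4,0,0,0.104],[-33,20,4,0,0,0.104],[-31,23,4,0,0,0.104],[-28,26,4,0,0,0.104]]}}

```text
t: 1.4
ee_pos: [493.7, 17.8, 157.7]
orientation: [-2.688, -1.621, -0.004]
ft_force: [1.7, 0.1, 0.7]
width: 87.6
```

```bash
python3 plan.py 594.5 -173.3 140 -60.8 40 10
```

```text
t 1.4 p [493.7  17.8 157.7] dist [ 100.8 -191.1  -17.7] rot [-0.001 -0.003  0.576] rows 6 w 87.6 F [1.7 0.1 0.7] q6 0.49
[[-20.3,29.7,2.9,-0.0,-0.001,0.096],[-17.4,31.5,2.9,-0.0,-0.001,0.096],[-14.3,33.1,2.9,-0.0,-0.001,0.096],[-11.1,34.3,2.9,-0.0,-0.001,0.096],[-7.7,35.2,2.9,-0.0,-0.001,0.096]]
[[-4.3,35.8,2.9,-0.0,-0.001,0.096]]
```

>>> {"name": "move_arm", "arguments": {"deltas": [[-20,30,3,0,0,0.096],[-17,32,3,0,0,0.096],[-14,33,3,0,0,0.096],[-11,34,3,0,0,0.096],[-8,35,3,0,0,0.096]]}}

```text
t: 1.82
ee_pos: [577.4, -152.1, 140.4]
orientation: [-3.008, -0.893, -0.0]
ft_force: [0.7, -0.0, -0.0]
width: 87.7
```

>>> {"name": "move_arm", "arguments": {"deltas": [[-4,36,3,0,0,0.096],[0,0,0,0,0,0]]}}

```text
t: 1.98
ee_pos: [596.6, -191.8, 136.4]
orientation: [-3.055, -0.727, -0.003]
ft_force: [0.1, -0.1, 0.2]
width: 87.7
```

```bash
python3 plan.py 594.5 -173.3 140 -60.8 40 10
```

```text
t 1.98 p [ 596.6 -191.8  136.4] dist [-2.1 18.5  3.6] rot [-0.001 -0.002 -0.042] rows 1 w 87.7 F [ 0.1 -0.1  0.2] q6 0.77
[[6.5,-17.4,-3.5,-0.001,-0.002,-0.042]]
```

>>> {"name": "move_arm", "arguments": {"deltas": [[6.5,-17.4,30,0,0,-0.042],[0,0,30,0,0,0],[0,0,10,0,0,0],[0,0,0,0,0,0]]}}

```text
t: 2.32
ee_pos: [595.9, -175.7, 64.8]
orientation: [-3.041, -0.789, -0.007]
ft_force: [0.4, -0.7, 0.1]
width: 87.7
```

```bash
python3 plan.py 594.5 -173.3 6 -60.8 25 10;  python3 - <<'E'
from workcell import eyes
import cv2
cv2.imwrite("pics/w1.png",eyes.get_image("wrist")["frame"][:,:,::-1])
E
```

```text
t 2.32 p [ 595.9 -175.7   64.8] dist [ -1.4   2.4 -58.8] rot [ 0.001 -0.004 -0.002] rows 3 w 87.7 F [ 0.4 -0.7  0.1] q6 0.75
[[-0.1,-0.9,19.6,0.0,-0.001,-0.001],[-0.1,-0.9,19.6,0.0,-0.001,-0.001],[-0.1,-0.9,19.6,0.0,-0.001,-0.001]]
```

View pics/w1.png

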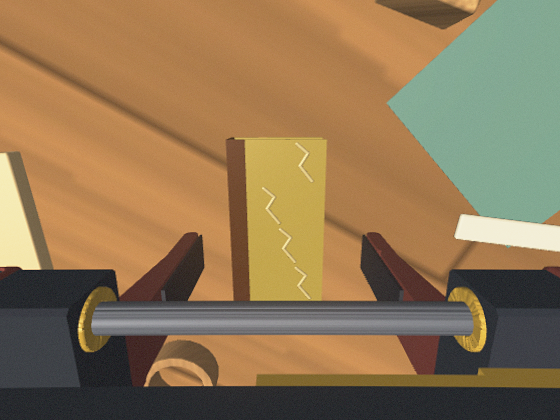

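The notebook is centred between the fingers: its edges are at columns 226 and 326, and the fingers are at 203 and 362. I'll descend.

>>> {"name": "move_arm", "arguments": {"deltas": [[0,-1,20,0,0,0],[0,-1,20,0,0,0],[0,-1,12,0,0,0],[0,0,4,0,0,0],[0,0,0,0,0,0]]}}

```text
t: 2.78
ee_pos: [599.0, -172.8, 14.5]
orientation: [3.036, 0.792, 0.018]
ft_force: [-0.5, -0.6, -0.4]
width: 87.8
```

```bash
python3 plan.py 594.5 -173.3 5 -60.8 25 10
```

```text
t 2.78 p [ 599.  -172.8   14.5] dist [-4.5 -0.5 -9.5] rot [ 0.007 -0.01   0.001] rows 1 w 87.8 F [-0.5 -0.6 -0.4] q6 0.76
[[-4.2,-1.9,9.4,0.007,-0.01,0.001]]
```

>>> {"name": "move_arm", "arguments": {"deltas": [[-4,-2,8,0.007,-0.01,0],[0,0,0,0,0,0]]}}

```text
t: 2.95
ee_pos: [595.4, -173.2, 7.9]
orientation: [3.039, 0.794, 0.002]
ft_force: [-1.3, -0.3, 0.2]
width: 87.6
```

```bash
python3 plan.py 594.5 -173.3 4 -60.8 25 10
```

```text
t 2.95 p [ 595.4 -173.2    7.9] dist [-0.9 -0.1 -3.9] rot [ 0.001 -0.001  0.001] rows 1 w 87.6 F [-1.3 -0.3  0.2] q6 0.76
[[-0.9,-0.4,3.9,0.001,-0.001,0.001]]
```

>>> {"name": "move_arm", "arguments": {"deltas": [[-0.9,-0.4,3,0,0,0],[0,0,0,0,0,0]]}}

```text
t: 3.12
ee_pos: [595.2, -173.7, 6.0]
orientation: [3.038, 0.793, 0.004]
ft_force: [-0.6, -1.0, -0.4]
width: 87.7
```

>>> {"name": "move_arm", "arguments": {"deltas": [[0,0,0,0,0,0],[0,0,0,0,0,0],[0,0,0,0,0,0],[0,0,0,0,0,0],[0,0,0,0,0,0]], "hand": 1}}

```text
t: 3.53
ee_pos: [595.9, -174.1, 7.2]
orientation: [3.037, 0.793, 0.007]
ft_force: [-0.7, -0.6, -1.4]
width: 63.6
```

>>> {"name": "move_arm", "arguments": {"deltas": [[0,0,0,0,0,0],[0,0,0,0,0,0],[0,0,0,0,0,0]]}}

```text
t: 3.78
ee_pos: [595.9, -174.1, 7.2]
orientation: [3.037, 0.793, 0.007]
ft_force: [-0.9, 0.2, -0.3]
width: 63.8
```

>>> {"name": "move_arm", "arguments": {"deltas": [[0,0,-20,0,0,0],[0,0,-30,0,0,0],[0,0,-35,0,0,0],[0,0,-30,0,0,0]]}}

```text
t: 4.12
ee_pos: [589.5, -172.1, 117.3]
orientation: [-3.034, -0.792, 0.016]
ft_force: [0.2, -0.3, -0.8]
width: 63.7
```

```bash
python3 plan.py 432 330.8 100 -74.9 38 15
```

```text
t 4.12 p [ 589.5 -172.1  117.3] dist [-157.5  502.9  -17.3] rot [-0.008  0.01   0.247] rows 14 w 63.7 F [ 0.2 -0.3 -0.8] q6 0.76
[[7.8,-36.8,1.5,-0.001,0.001,0.018],[7.1,-37.0,1.5,-0.001,0.001,0.018],[6.4,-37.1,1.5,-0.001,0.001,0.018],[5.8,-37.2,1.4,-0.001,0.001,0.018],[5.1,-37.3,1.4,-0.001,0.001,0.018]]
[[4.5,-37.4,1.4,-0.001,0.001,0.018],[3.8,-37.4,1.4,-0.001,0.001,0.018],[3.1,-37.5,1.4,-0.001,0.001,0.018],[2.5,-37.6,1.4,-0.001,0.001,0.018],[1.8,-37.6,1.3,-0.001,0.001,0.018]]
[[1.2,-37.6,1.3,-0.001,0.001,0.018],[0.5,-37.6,1.3,-0.001,0.001,0.018],[-0.2,-37.6,1.3,-0.001,0.001,0.018],[-0.8,-37.6,1.3,-0.001,0.001,0.018]]
```

>>> {"name": "move_arm", "arguments": {"deltas": [[8,-37,0,0,0,0.018],[7,-37,0,0,0,0.018],[6,-37,0,0,0,0.018],[6,-37,0,0,0,0.018],[5,-37,0,0,0,0.018]]}}

```text
t: 4.53
ee_pos: [540.4, 4.8, 126.7]
orientation: [3.073, 0.633, 0.012]
ft_force: [0.7, 0.4, -1.2]
width: 63.6
```

>>> {"name": "move_arm", "arguments": {"deltas": [[4.5,-37,0,0,0,0.018],[4,-37,0,0,0,0.018],[3,-37,0,0,0,0.018],[2.5,-37,0,0,0,0.018],[2,-37,0,0,0,0.018]]}}

```text
t: 4.95
ee_pos: [484.3, 190.8, 126.5]
orientation: [3.101, 0.484, 0.014]
ft_force: [0.4, -0.1, -1.9]
width: 63.2
```

```bash
python3 plan.py 432 330.8 100 -74.9 38 15
```

```text
t 4.95 p [484.3 190.8 126.5] dist [-52.3 140.  -26.5] rot [ 0.004 -0.008  0.046] rows 4 w 63.2 F [ 0.4 -0.1 -1.9] q6 1.62
[[-1.8,-37.4,6.4,0.001,-0.002,0.012],[-2.2,-37.3,6.5,0.001,-0.002,0.012],[-2.7,-37.3,6.5,0.001,-0.002,0.012],[-3.1,-37.2,6.6,0.001,-0.002,0.012]]
```

>>> {"name": "move_arm", "arguments": {"deltas": [[-2,-37,6,0,-0.002,0.012],[-2,-37,6,0,-0.002,0.012],[-3,-30,6,0,-0.002,0.012],[-3,-17,6,0,-0.002,0.01],[0,0,0,0,0,0]]}}

```text
t: 5.37
ee_pos: [435.2, 315.4, 102.0]
orientation: [3.112, 0.417, 0.006]
ft_force: [-0.4, -0.1, -1.4]
width: 63.5
```

```bash
python3 plan.py 432 330.8 50 -74.9 25 15
```

```text
t 5.37 p [435.2 315.4 102. ] dist [ -3.2  15.4 -52. ] rot [ 0.003 -0.004  0.003] rows 3 w 63.5 F [-0.4 -0.1 -1.4] q6 1.92
[[0.2,-5.3,17.3,0.001,-0.001,0.001],[0.3,-5.3,17.3,0.001,-0.001,0.001],[0.3,-5.3,17.3,0.001,-0.001,0.001]]
```

>>> {"name": "move_arm", "arguments": {"deltas": [[0,-5,17,0,0,0],[0,-5,17,0,0,0],[0,-5,17,0,0,0],[0,0,0,0,0,0]]}}

```text
t: 5.7
ee_pos: [432.1, 330.6, 50.6]
orientation: [3.111, 0.425, 0.011]
ft_force: [-0.4, -1.3, -1.1]
width: 63.5
```

```bash
python3 plan.py 432 330.8 22 -74.9 15 15
```

```text
t 5.7 p [432.1 330.6  50.6] dist [ -0.1   0.2 -28.6] rot [ 0.002 -0.006  0.008] rows 2 w 63.5 F [-0.4 -1.3 -1.1] q6 1.94
[[-0.1,-0.2,14.3,0.001,-0.003,0.004],[-0.0,-0.1,14.3,0.001,-0.003,0.004]]
```

>>> {"name": "move_arm", "arguments": {"deltas": [[0,0,12,0,-0.003,0.004],[0,0,12,0,-0.003,0.004],[0,0,0,0,0,0],[0,0,0,0,0,0]]}}

```text
t: 6.03
ee_pos: [433.8, 328.2, 27.0]
orientation: [3.112, 0.41, 0.001]
ft_force: [0.8, 0.4, -1.4]
width: 63.4
```

```bash
python3 plan.py 432 330.8 20 -74.9 15 15
```

```text
t 6.03 p [433.8 328.2  27. ] dist [-1.8  2.6 -7. ] rot [ 0.003  0.    -0.002] rows 1 w 63.4 F [ 0.8  0.4 -1.4] q6 1.94
[[-1.1,-3.0,7.0,0.003,0.0,-0.002]]
```

>>> {"name": "move_arm", "arguments": {"deltas": [[-1,-3,5,0.002,0,-0.002],[0,0,0,0,0,0],[0,0,2,0,0,0],[0,0,0,0,0,0]]}}

```text
t: 6.37
ee_pos: [433.4, 330.8, 21.6]
orientation: [-3.114, -0.412, -0.004]
ft_force: [0.0, 0.2, -1.1]
width: 63.7
```

```bash
python3 plan.py 432 330.8 19 -74.9 15 15
```

```text
t 6.37 p [433.4 330.8  21.6] dist [-1.4 -0.  -2.6] rot [-0.    -0.003 -0.   ] rows 1 w 63.7 F [ 0.   0.2 -1.1] q6 1.94
[[-1.4,-0.3,2.6,-0.0,-0.003,-0.0]]
```

>>> {"name": "move_arm", "arguments": {"deltas": [[-1.5,0,2,0,-0.003,0],[0,0,0,0,0,0],[0,0,1,0,0,0],[0,0,0,0,0,0]]}}

```text
t: 6.7
ee_pos: [432.4, 330.9, 19.4]
orientation: [-3.113, -0.413, -0.002]
ft_force: [0.6, -0.9, -1.0]
width: 64.1
```

```bash
python3 plan.py 432 330.8 19 -74.9 15 15
```

```text
t 6.7 p [432.4 330.9  19.4] dist [-0.4 -0.1 -0.4] rot [-0.001 -0.001  0.   ] rows 1 w 64.1 F [ 0.6 -0.9 -1. ] q6 1.94
[[-0.4,0.0,0.4,-0.001,-0.001,0.0]]
```

>>> {"name": "move_arm", "arguments": {"deltas": [[0,0,1.2,0,0,0],[0,0,0,0,0,0]]}}

```text
t: 6.87
ee_pos: [432.6, 331.2, 19.6]
orientation: [-3.113, -0.414, -0.002]
ft_force: [0.5, -0.3, -1.3]
width: 63.6
```

>>> {"name": "move_arm", "arguments": {"deltas": [[0,0,0,0,0,0],[0,0,0,0,0,0],[0,0,0,0,0,0],[0,0,0,0,0,0]], "hand": -1}}

```text
t: 7.2
ee_pos: [433.0, 331.6, 19.8]
orientation: [-3.113, -0.414, -0.004]
ft_force: [-0.4, -1.2, 0.2]
width: 86.0
```

>>> {"name": "move_arm", "arguments": {"deltas": [[0,0,-15,0,0,0],[0,0,-30,0,0,0],[0,0,-40,0,0,0],[0,0,-40,0,0,0]]}}

```text
t: 7.53
ee_pos: [427.7, 327.6, 139.6]
orientation: [3.107, 0.413, -0.022]
ft_force: [-0.2, 0.5, 0.4]
width: 88.1
```

```bash
python3 plan.py 481.2 0 120 -57.2 39 15
```

```text
t 7.53 p [427.7 327.6 139.6] dist [  53.5 -327.6  -19.6] rot [ 0.003  0.016 -0.308] rows 9 w 88.1 F [-0.2  0.5  0.4] q6 1.94
[[-3.7,36.7,2.4,0.0,0.002,-0.034],[-5.0,36.5,2.4,0.0,0.002,-0.034],[-6.2,36.3,2.4,0.0,0.002,-0.034],[-7.5,36.1,2.4,0.0,0.002,-0.034],[-8.7,35.8,2.3,0.0,0.002,-0.034]]
[[-9.9,35.5,2.3,0.0,0.002,-0.034],[-11.2,35.1,2.3,0.0,0.002,-0.034],[-12.4,34.7,2.2,0.0,0.002,-0.034],[-13.6,34.3,2.2,0.0,0.002,-0.034]]
```

>>> {"name": "move_arm", "arguments": {"deltas": [[-4,37,2,0,0.002,-0.034],[-5,36,2,0,0.002,-0.034],[-6,36,2,0,0.002,-0.034],[-7,36,2,0,0.002,-0.034],[-9,36,2,0,0.002,-0.034]]}}

```text
t: 7.95
ee_pos: [465.6, 150.9, 140.7]
orientation: [-3.058, -0.703, -0.03]
ft_force: [0.2, 0.2, 0.4]
width: 87.9
```

>>> {"name": "move_arm", "arguments": {"deltas": [[-10,35,2,0,0.002,-0.034],[-11,35,2,0,0,-0.034],[-12,30,2,0,0,-0.034],[-10,20,2,0,0,-0.025],[0,0,0,0,0,0]]}}

```text
t: 8.37
ee_pos: [486.1, 13.7, 132.0]
orientation: [-3.008, -0.903, -0.036]
ft_force: [-0.6, 1.1, -0.2]
width: 87.9
```

```bash
python3 plan.py 481.2 0 60 -57.2 30 15
python3 - <<'E'
from workcell import eyes
import cv2
from h import *
d=eyes.get_image("top");cv2.imwrite("pics/top1.png",d["frame"][:,:,::-1]);np.savez("top1.npz",**d)
find(d,(159,262),36,name="large")
E
```

```text
t 8.37 p [486.1  13.7 132. ] dist [ -4.9 -13.7 -72. ] rot [ 0.006 -0.022  0.011] rows 3 w 87.9 F [-0.6  1.1 -0.2] q6 0.98
[[-4.4,2.8,23.9,0.002,-0.007,0.004],[-4.2,2.8,23.9,0.002,-0.007,0.004],[-4.0,2.9,24.0,0.002,-0.007,0.004]]
large n 1163 z 36.2 rect c [432.  331.1] size 120.2 65.7 ang 15.1 | mom c [431.9 331.2] size [119.3  65.1] th 15.0
```

View pics/top1.png

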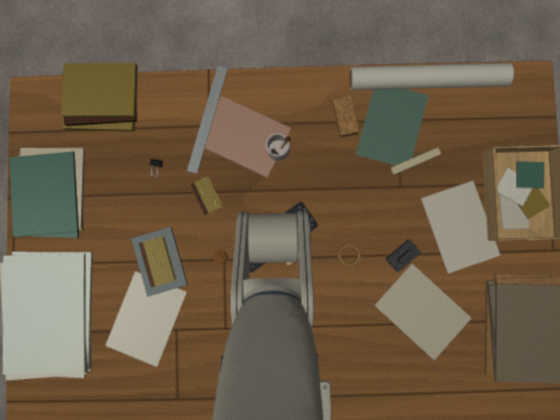

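The top view shows the large notebook centred on the plate at (159,262): centre (432, 331), 15.0°, against the plate's (432, 331), 15.1°. Next is the board.

>>> {"name": "move_arm", "arguments": {"deltas": [[-4.5,3,24,0.002,-0.007,0.004],[-4,3,24,0.002,-0.007,0.004],[-4,3,20,0.002,-0.007,0.004],[0,0,0,0,0,0]]}}

```text
t: 8.75
ee_pos: [483.6, 3.3, 63.7]
orientation: [-3.016, -0.877, -0.01]
ft_force: [-0.9, -0.1, 1.2]
width: 87.6
```

```bash
python3 plan.py 481.2 0 5 -57.2 20 15
```

```text
t 8.75 p [483.6   3.3  63.7] dist [ -2.4  -3.3 -58.7] rot [ 0.001 -0.006 -0.006] rows 3 w 87.6 F [-0.9 -0.1  1.2] q6 0.98
[[-1.4,0.5,19.6,0.0,-0.002,-0.002],[-1.3,0.5,19.6,0.0,-0.002,-0.002],[-1.3,0.5,19.6,0.0,-0.002,-0.002]]
```

>>> {"name": "move_arm", "arguments": {"deltas": [[-1.4,0.5,20,0,-0.002,-0.002],[-1.3,0.5,18,0,-0.002,-0.002],[-1.3,0.5,8,0,-0.002,-0.002],[0,0,0,0,0,0],[0,0,0,0,0,0]]}}

```text
t: 9.17
ee_pos: [482.7, 4.9, 18.5]
orientation: [3.012, 0.89, 0.003]
ft_force: [0.1, -0.3, 0.4]
width: 87.6
```

```bash
python3 plan.py 481.2 0 3 -57.2 20 15
```

```text
t 9.17 p [482.7   4.9  18.5] dist [ -1.5  -4.9 -15.5] rot [ 0.001 -0.002  0.002] rows 1 w 87.6 F [ 0.1 -0.3  0.4] q6 0.98
[[-3.9,3.3,15.5,0.001,-0.002,0.002]]
```

>>> {"name": "move_arm", "arguments": {"deltas": [[-4,3.3,11,0,-0.002,0.002],[0,0,0,0,0,0],[0,0,2,0,0,0],[0,0,0,0,0,0]]}}

```text
t: 9.5
ee_pos: [483.2, 0.4, 7.4]
orientation: [3.011, 0.888, 0.007]
ft_force: [-0.8, -0.3, -0.4]
width: 87.8
```

```bash
python3 plan.py 481.2 0 3 -57.2 20 15
```

```text
t 9.5 p [4.832e+02 4.000e-01 7.400e+00] dist [-2.  -0.4 -4.4] rot [ 0.004 -0.004  0.001] rows 1 w 87.8 F [-0.8 -0.3 -0.4] q6 0.98
[[-1.9,-0.7,4.4,0.004,-0.004,0.001]]
```

>>> {"name": "move_arm", "arguments": {"deltas": [[-2,-0.7,4.5,0.004,-0.004,0],[0,0,0,0,0,0]]}}

```text
t: 9.67
ee_pos: [481.5, -0.2, 3.3]
orientation: [3.013, 0.888, 0.001]
ft_force: [-0.4, 0.7, 0.5]
width: 88.1
```

```bash
python3 plan.py 481.2 0 3 -57.2 20 15
```

```text
t 9.67 p [ 4.815e+02 -2.000e-01  3.300e+00] dist [-0.3  0.2 -0.3] rot [ 0.001 -0.     0.001] rows 1 w 88.1 F [-0.4  0.7  0.5] q6 0.97
[[-0.1,-0.4,0.3,0.001,-0.0,0.001]]
```

>>> {"name": "move_arm", "arguments": {"deltas": [[0,0,0.5,0,0,0],[0,0,0.3,0,0,0],[0,0,0.3,0,0,0],[0,0,0,0,0,0],[0,0,0,0,0,0]], "hand": 1}}

```text
t: 10.08
ee_pos: [481.6, -0.4, 2.2]
orientation: [3.013, 0.887, 0.001]
ft_force: [-0.3, -0.3, 0.1]
width: 59.6
```

>>> {"name": "move_arm", "arguments": {"deltas": [[0,0,0,0,0,0],[0,0,0,0,0,0],[0,0,0,0,0,0]]}}

```text
t: 10.33
ee_pos: [481.6, -0.4, 2.2]
orientation: [3.013, 0.887, 0.001]
ft_force: [-0.0, -0.5, -1.2]
width: 59.5
```

```bash
python3 plan.py 481.2 0 3 -57.2 20 15
```

```text
t 10.33 p [ 4.816e+02 -4.000e-01  2.200e+00] dist [-0.4  0.4  0.8] rot [ 0.001 -0.001  0.   ] rows 1 w 59.5 F [-0.  -0.5 -1.2] q6 0.97
[[-0.1,-0.6,-0.8,0.001,-0.001,0.0]]
```

>>> {"name": "move_arm", "arguments": {"deltas": [[0,0,-15,0,0,0],[0,0,-30,0,0,0],[0,0,-35,0,0,0],[0,0,-25,0,0,0]]}}

```text
t: 10.67
ee_pos: [476.9, -0.3, 105.1]
orientation: [-3.01, -0.886, 0.019]
ft_force: [0.8, 1.3, -0.9]
width: 59.9
```

```bash
python3 plan.py 432 331.1 100 -75 38 15
```

```text
t 10.67 p [ 4.769e+02 -3.000e-01  1.051e+02] dist [-44.9 331.4  -5.1] rot [-0.005  0.012  0.311] rows 9 w 59.9 F [ 0.8  1.3 -0.9] q6 0.97
[[15.8,-33.6,0.6,-0.001,0.001,0.035],[14.6,-34.2,0.6,-0.001,0.001,0.035],[13.4,-34.7,0.6,-0.001,0.001,0.035],[12.2,-35.1,0.6,-0.001,0.001,0.035],[11.0,-35.5,0.6,-0.001,0.001,0.035]]
[[9.7,-35.9,0.6,-0.001,0.001,0.035],[8.5,-36.2,0.6,-0.001,0.001,0.035],[7.2,-36.4,0.6,-0.001,0.001,0.035],[6.0,-36.7,0.6,-0.001,0.001,0.035]]
```

>>> {"name": "move_arm", "arguments": {"deltas": [[16,-33,0,0,0.001,0.035],[15,-34,0,0,0.001,0.035],[13,-35,0,0,0.001,0.035],[12,-35,0,0,0.001,0.035],[11,-35,0,0,0.001,0.035]]}}

```text
t: 11.08
ee_pos: [459.1, 183.6, 113.2]
orientation: [-3.084, -0.589, -0.012]
ft_force: [0.8, 0.1, -0.5]
width: 59.6
```

>>> {"name": "move_arm", "arguments": {"deltas": [[10,-36,0,0,0.001,0.035],[8,-36,0,0,0.001,0.035],[7,-33,0,0,0.001,0.035],[4,-20,0,0,0.001,0.03],[0,0,0,0,0,0]]}}

```text
t: 11.5
ee_pos: [443.3, 323.8, 114.4]
orientation: [-3.113, -0.374, -0.023]
ft_force: [-0.3, 0.3, -1.0]
width: 60.0
```

```bash
python3 plan.py 432 331.1 65 -75 25 15
```

```text
t 11.5 p [443.3 323.8 114.4] dist [-11.3   7.3 -49.4] rot [-0.004 -0.015 -0.023] rows 3 w 60.0 F [-0.3  0.3 -1. ] q6 1.94
[[-3.3,-3.2,16.4,-0.001,-0.005,-0.008],[-3.2,-3.2,16.5,-0.001,-0.005,-0.008],[-3.1,-3.3,16.5,-0.001,-0.005,-0.008]]
```

>>> {"name": "move_arm", "arguments": {"deltas": [[-3,-3,16,0,-0.005,-0.008],[-3,-3,16,0,-0.005,-0.008],[-3,-3,16,0,-0.005,-0.008],[0,0,0,0,0,0]]}}

```text
t: 11.83
ee_pos: [432.2, 331.3, 65.6]
orientation: [-3.109, -0.423, -0.001]
ft_force: [-0.7, -0.8, -1.1]
width: 59.5
```

```bash
python3 plan.py 432 331.1 42 -75 25 15
```

```text
t 11.83 p [432.2 331.3  65.6] dist [ -0.2  -0.2 -23.6] rot [-0.004 -0.001  0.009] rows 1 w 59.5 F [-0.7 -0.8 -1.1] q6 1.93
[[-0.2,0.2,23.6,-0.004,-0.001,0.009]]
```

>>> {"name": "move_arm", "arguments": {"deltas": [[0,0,12,-0.002,0,0.005],[0,0,9,-0.002,0,0.004],[0,0,0,0,0,0],[0,0,0,0,0,0]]}}

```text
t: 12.17
ee_pos: [432.8, 329.1, 43.3]
orientation: [3.114, 0.406, 0.001]
ft_force: [-0.1, 0.2, -0.2]
width: 59.6
```

```bash
python3 plan.py 432 331.1 39 -75 25 15
```

```text
t 12.17 p [432.8 329.1  43.3] dist [-0.8  2.  -4.3] rot [ 0.001 -0.001 -0.003] rows 1 w 59.6 F [-0.1  0.2 -0.2] q6 1.94
[[-0.3,-2.2,4.3,0.001,-0.001,-0.003]]
```

>>> {"name": "move_arm", "arguments": {"deltas": [[-0.3,-2.2,3,0,0,-0.003],[0,0,0,0,0,0],[0,0,1,0,0,0],[0,0,0,0,0,0]]}}

```text
t: 12.5
ee_pos: [433.2, 331.3, 40.3]
orientation: [3.115, 0.409, 0.005]
ft_force: [0.3, -0.2, -1.0]
width: 59.3
```

```bash
python3 plan.py 432 331.1 38.2 -75 25 15
```

```text
t 12.5 p [433.2 331.3  40.3] dist [-1.2 -0.2 -2.1] rot [ 0.    -0.003 -0.   ] rows 1 w 59.3 F [ 0.3 -0.2 -1. ] q6 1.94
[[-1.2,-0.1,2.1,0.0,-0.003,-0.0]]
```

>>> {"name": "move_arm", "arguments": {"deltas": [[-1.2,0,1.8,0,-0.003,0],[0,0,0,0,0,0],[0,0,0.7,0,0,0],[0,0,0,0,0,0]]}}

```text
t: 12.83
ee_pos: [432.4, 331.4, 38.4]
orientation: [-3.114, -0.41, -0.002]
ft_force: [0.5, 0.3, -1.2]
width: 59.5
```

```bash
python3 plan.py 432 331.1 38.2 -75 25 15
```

```text
t 12.83 p [432.4 331.4  38.4] dist [-0.4 -0.3 -0.2] rot [-0.    -0.001 -0.   ] rows 1 w 59.5 F [ 0.5  0.3 -1.2] q6 1.94
[[-0.4,0.2,0.2,-0.0,-0.001,-0.0]]
```

>>> {"name": "move_arm", "arguments": {"deltas": [[0,0,0,0,0,0],[0,0,0,0,0,0],[0,0,0,0,0,0],[0,0,0,0,0,0]], "hand": -1}}

```text
t: 13.17
ee_pos: [432.6, 331.6, 38.7]
orientation: [-3.114, -0.41, -0.003]
ft_force: [-0.7, 0.1, -0.5]
width: 82.6
```

>>> {"name": "move_arm", "arguments": {"deltas": [[0,0,-15,0,0,0],[0,0,-30,0,0,0],[0,0,-40,0,0,0],[0,0,-20,0,0,0]]}}

```text
t: 13.5
ee_pos: [429.2, 329.2, 141.8]
orientation: [3.109, 0.409, -0.014]
ft_force: [0.9, 0.4, -0.4]
width: 87.8
```

```bash
python3 plan.py 603.1 202.4 110 -65.5 39 15
```

```text
t 13.5 p [429.2 329.2 141.8] dist [ 173.9 -126.8  -31.8] rot [ 0.003  0.01  -0.166] rows 6 w 87.8 F [ 0.9  0.4 -0.4] q6 1.94
[[22.6,27.9,5.2,0.001,0.002,-0.028],[21.8,28.5,5.2,0.001,0.002,-0.028],[21.0,29.1,5.2,0.001,0.002,-0.028],[20.2,29.7,5.3,0.001,0.002,-0.028],[19.3,30.2,5.3,0.001,0.002,-0.028]]
[[18.5,30.7,5.3,0.001,0.002,-0.028]]
```

>>> {"name": "move_arm", "arguments": {"deltas": [[23,28,5,0,0.002,-0.028],[22,28,5,0,0.002,-0.028],[21,29,5,0,0.002,-0.028],[20,30,5,0,0.002,-0.028],[13,20,5,0,0.002,-0.028]]}}

```text
t: 13.92
ee_pos: [571.1, 234.3, 125.9]
orientation: [-3.072, -0.649, -0.023]
ft_force: [0.4, 0.0, 0.8]
width: 87.8
```

>>> {"name": "move_arm", "arguments": {"deltas": [[0,0,0,0,0,0]]}}

```text
t: 14.0
ee_pos: [574.3, 231.7, 125.4]
orientation: [-3.073, -0.647, -0.026]
ft_force: [-0.6, 0.1, 1.0]
width: 88.1
```

```bash
python3 plan.py 603.1 202.4 60 -65.5 25 15
python3 - <<'E'
from workcell import eyes
from h import *
d=eyes.get_image("top");np.savez("top2.npz",**d);cv2.imwrite("pics/top2.png",d["frame"][:,:,::-1])
find(d,(159,262),48,name="board")
E
```

```text
t 14.0 p [574.3 231.7 125.4] dist [ 28.8 -29.3 -65.4] rot [ 0.002 -0.016 -0.013] rows 4 w 88.1 F [-0.6  0.1  1. ] q6 1.52
[[3.4,9.6,16.4,0.0,-0.004,-0.003],[3.4,9.6,16.4,0.0,-0.004,-0.003],[3.4,9.6,16.4,0.0,-0.004,-0.003],[3.5,9.6,16.4,0.0,-0.004,-0.003]]
board no seed
```

```bash
python3 - <<'E'
from h import *
d=dict(np.load("top2.npz"));W=world(d)
print(median_filter(W[:,:,2],5)[230:295:6,130:190:6].round(0))
E
```

```text
[[482. 550. 557. 562. 561. 560. 556. 549. 561. 562.]
 [554. 561. 567. 573. 574. 573. 569. 563. 561. 561.]
 [558. 574. 580. 582. 586. 588. 589. 586. 574. 559.]
 [571. 584. 591. 596. 599. 602. 604. 604. 599. 577.]
 [589. 596. 602. 609. 612. 615. 618. 618. 615. 602.]
 [602. 611. 614. 618. 623. 626. 629. 631. 629. 621.]
 [616. 620. 625. 629. 634. 637. 639. 642. 642. 636.]
 [627. 631. 634. 639. 644. 648. 651. 653. 653. 648.]
 [636. 642. 646. 650. 654. 658. 660. 662. 664. 660.]
 [647. 650. 656. 659. 664. 667. 670. 673. 672. 671.]
 [657. 661. 665. 669. 672. 676. 679. 681. 682. 680.]]
```

View pics/top2.png

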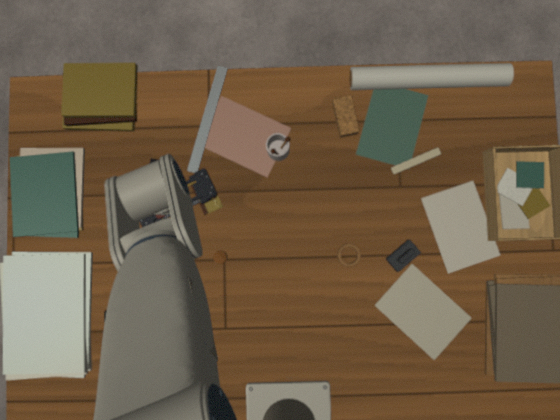

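In this view the arm hides the stack, so I'll check the board with the side camera while continuing.

>>> {"name": "move_arm", "arguments": {"deltas": [[3.5,9.6,16,0,-0.004,-0.003],[3.5,9.6,16,0,-0.004,-0.003],[3.5,9.6,16,0,-0.004,-0.003],[3.5,7,14,0,-0.004,-0.003],[0,0,0,0,0,0]]}}

```text
t: 14.47
ee_pos: [598.2, 208.0, 63.2]
orientation: [3.071, 0.662, -0.002]
ft_force: [-1.0, -0.0, -0.1]
width: 87.9
```

```bash
python3 plan.py 603.1 202.4 6 -65.5 20 15
python3 - <<'E'
from workcell import eyes
from h import *
d=eyes.get_image("side");np.savez("side2.npz",**d);cv2.imwrite("pics/side2.png",d["frame"][:,:,::-1])
find(d,(205,132),48,name="board")
E
```

```text
t 14.47 p [598.2 208.   63.2] dist [  4.9  -5.6 -57.2] rot [ 0.     0.001 -0.003] rows 3 w 87.9 F [-1.  -0.  -0.1] q6 1.46
[[0.7,2.4,19.1,0.0,0.0,-0.001],[0.7,2.4,19.1,0.0,0.0,-0.001],[0.7,2.4,19.1,0.0,0.0,-0.001]]
board no seed
```

View pics/side2.png

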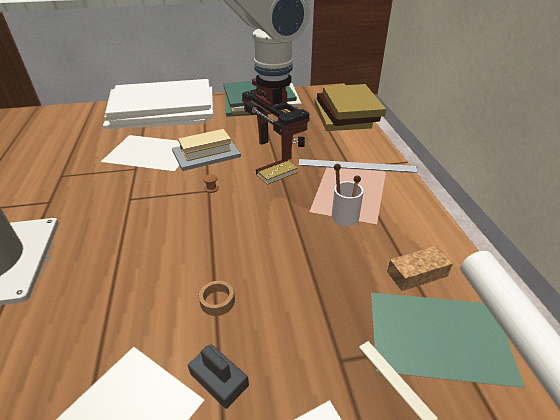

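The side view shows the board sitting level on the large notebook at about (204,140). I'll go on to the small notebook.

```bash
python3 - <<'E'
from h import *
d=dict(np.load("side2.npz"))
find(d,(204,138),48,name="board")
E
```

```text
board n 623 z 48.8 rect c [430.4 328.7] size 127.5 69.9 ang 15.1 | mom c [429.4 328.2] size [126.1  68.6] th 15.8
```

>>> {"name": "move_arm", "arguments": {"deltas": [[0.7,2.4,19,0,0,0],[0.7,2.4,19,0,0,0],[0.7,2,9,0,0,0],[0,0,0,0,0,0],[0,0,0,0,0,0]]}}

```text
t: 14.93
ee_pos: [601.3, 208.1, 21.0]
orientation: [-3.069, -0.665, -0.005]
ft_force: [-1.1, -0.2, 0.4]
width: 87.9
```

```bash
python3 plan.py 603.1 202.4 3.5 -65.5 20 15
```

```text
t 14.93 p [601.3 208.1  21. ] dist [  1.8  -5.7 -17.5] rot [-0.001 -0.003 -0.001] rows 1 w 87.9 F [-1.1 -0.2  0.4] q6 1.46
[[-0.7,5.9,17.5,-0.001,-0.003,-0.001]]
```

>>> {"name": "move_arm", "arguments": {"deltas": [[-0.7,6,12,0,-0.003,-0.001],[0,0,0,0,0,0],[0,0,2,0,0,0],[0,0,0,0,0,0]]}}

```text
t: 15.27
ee_pos: [604.3, 203.3, 9.2]
orientation: [-3.069, -0.668, -0.006]
ft_force: [-0.0, 0.6, -0.3]
width: 87.7
```

```bash
python3 plan.py 603.1 202.4 3 -65.5 20 15
```

```text
t 15.27 p [604.3 203.3   9.2] dist [-1.2 -0.9 -6.2] rot [-0.    -0.004  0.001] rows 1 w 87.7 F [-0.   0.6 -0.3] q6 1.45
[[-1.5,0.3,6.2,-0.0,-0.004,0.001]]
```

>>> {"name": "move_arm", "arguments": {"deltas": [[-1.5,0.3,5,0,-0.004,0.001],[0,0,0,0,0,0],[0,0,1,0,0,0]]}}

```text
t: 15.52
ee_pos: [603.8, 202.5, 3.7]
orientation: [-3.07, -0.666, -0.002]
ft_force: [-0.1, -0.2, 0.0]
width: 87.6
```

```bash
python3 plan.py 603.1 202.4 3 -65.5 20 15
```

```text
t 15.52 p [603.8 202.5   3.7] dist [-0.7 -0.1 -0.7] rot [-0.    -0.001 -0.001] rows 1 w 87.6 F [-0.1 -0.2  0. ] q6 1.45
[[-0.6,-0.2,0.7,-0.0,-0.001,-0.001]]
```

>>> {"name": "move_arm", "arguments": {"deltas": [[-0.6,-0.2,0,0,0,0],[0,0,0.3,0,0,0],[0,0,0.3,0,0,0],[0,0,0,0,0,0],[0,0,0,0,0,0]], "hand": 1}}

```text
t: 15.93
ee_pos: [602.9, 202.4, 2.9]
orientation: [-3.07, -0.665, -0.002]
ft_force: [0.3, 0.1, -0.3]
width: 58.1
```

>>> {"name": "move_arm", "arguments": {"deltas": [[0,0,0,0,0,0],[0,0,0,0,0,0],[0,0,0,0,0,0]]}}

```text
t: 16.18
ee_pos: [603.0, 202.4, 2.9]
orientation: [-3.07, -0.665, -0.002]
ft_force: [0.4, 0.1, -0.1]
width: 52.4
```

>>> {"name": "move_arm", "arguments": {"deltas": [[0,0,-15,0,0,0],[0,0,-30,0,0,0],[0,0,-35,0,0,0],[0,0,-25,0,0,0],[0,0,0,0,0,0]]}}

```text
t: 16.6
ee_pos: [601.0, 201.8, 112.8]
orientation: [3.07, 0.666, -0.007]
ft_force: [0.5, -0.3, -0.3]
width: 51.4
```

```bash
python3 plan.py 432.2 331 115 -75 38 15
```

```text
t 16.6 p [601.  201.8 112.8] dist [-168.8  129.2    2.2] rot [-0.     0.005  0.165] rows 6 w 51.4 F [ 0.5 -0.3 -0.3] q6 1.45
[[-16.7,-31.3,-0.3,-0.0,0.001,0.028],[-17.5,-30.8,-0.3,-0.0,0.001,0.028],[-18.4,-30.3,-0.3,-0.0,0.001,0.028],[-19.2,-29.8,-0.3,-0.0,0.001,0.028],[-20.0,-29.2,-0.3,-0.0,0.001,0.028]]
[[-20.8,-28.7,-0.3,-0.0,0.001,0.028]]
```

>>> {"name": "move_arm", "arguments": {"deltas": [[-17,-31,0,0,0.001,0.028],[-17.5,-31,0,0,0.001,0.028],[-18,-30,0,0,0.001,0.028],[-19,-30,0,0,0.001,0.028],[-14,-20,0,0,0.001,0.028]]}}

```text
t: 17.02
ee_pos: [471.7, 303.4, 117.5]
orientation: [-3.11, -0.426, -0.019]
ft_force: [0.4, 0.3, -0.7]
width: 51.4
```

>>> {"name": "move_arm", "arguments": {"deltas": [[0,0,0,0,0,0]]}}

```text
t: 17.1
ee_pos: [467.9, 305.0, 117.4]
orientation: [-3.11, -0.429, -0.016]
ft_force: [0.4, -0.1, 0.1]
width: 51.5
```

```bash
python3 plan.py 432.2 331 75 -75 25 15
```

```text
t 17.1 p [467.9 305.  117.4] dist [-35.7  26.  -42.4] rot [-0.001 -0.01   0.012] rows 3 w 51.5 F [ 0.4 -0.1  0.1] q6 1.86
[[-9.3,-11.6,14.0,-0.0,-0.003,0.004],[-9.2,-11.5,14.1,-0.0,-0.003,0.004],[-9.2,-11.5,14.1,-0.0,-0.003,0.004]]
```

>>> {"name": "move_arm", "arguments": {"deltas": [[-9,-11.5,13,0,-0.003,0.004],[-9,-11.5,13,0,-0.003,0.004],[-9,-11.5,13,0,-0.003,0.004],[0,0,0,0,0,0]]}}

```text
t: 17.43
ee_pos: [432.4, 332.4, 78.5]
orientation: [-3.112, -0.416, -0.007]
ft_force: [-0.5, 0.0, -1.0]
width: 52.0
```

```bash
python3 plan.py 432.2 331 55 -75 25 15
```

```text
t 17.43 p [432.4 332.4  78.5] dist [ -0.2  -1.4 -23.5] rot [-0.002 -0.005  0.004] rows 1 w 52.0 F [-0.5  0.  -1. ] q6 1.94
[[-0.6,1.4,23.5,-0.002,-0.005,0.004]]
```

>>> {"name": "move_arm", "arguments": {"deltas": [[0,0.7,12,0,-0.002,0.002],[0,0.7,9,0,-0.002,0.002],[0,0,0,0,0,0],[0,0,0,0,0,0]]}}

```text
t: 17.77
ee_pos: [435.4, 329.9, 56.0]
orientation: [-3.113, -0.411, -0.002]
ft_force: [-0.1, -0.1, 0.0]
width: 51.6
```

```bash
python3 plan.py 432.2 331 51 -75 25 15
```

```text
t 17.77 p [435.4 329.9  56. ] dist [-3.2  1.1 -5. ] rot [-0.001 -0.001  0.001] rows 1 w 51.6 F [-0.1 -0.1  0. ] q6 1.93
[[-2.8,-1.9,5.0,-0.001,-0.001,0.001]]
```

>>> {"name": "move_arm", "arguments": {"deltas": [[-2.8,-1.9,3,0,-0.001,0],[0,0,0,0,0,0],[0,0,1,0,0,0],[0,0,0,0,0,0]]}}

```text
t: 18.1
ee_pos: [433.9, 330.3, 52.3]
orientation: [-3.113, -0.407, -0.002]
ft_force: [0.3, -0.8, -0.6]
width: 51.8
```

```bash
python3 plan.py 432.2 331 51 -75 25 15
```

```text
t 18.1 p [433.9 330.3  52.3] dist [-1.7  0.7 -1.3] rot [-0.002 -0.002 -0.002] rows 1 w 51.8 F [ 0.3 -0.8 -0.6] q6 1.94
[[-1.5,-1.2,1.3,-0.002,-0.002,-0.002]]
```

>>> {"name": "move_arm", "arguments": {"deltas": [[-1.6,-1.2,1.2,0,-0.002,-0.002],[0,0,0,0,0,0],[0,0,0.5,0,0,0],[0,0,0,0,0,0]]}}

```text
t: 18.43
ee_pos: [432.5, 331.5, 51.3]
orientation: [-3.112, -0.411, -0.001]
ft_force: [-0.5, -0.1, -0.5]
width: 51.9
```

```bash
python3 plan.py 432.2 331 51 -75 25 15
```

```text
t 18.43 p [432.5 331.5  51.3] dist [-0.3 -0.5 -0.3] rot [-0.003 -0.001  0.001] rows 1 w 51.9 F [-0.5 -0.1 -0.5] q6 1.94
[[-0.4,0.4,0.3,-0.003,-0.001,0.001]]
```

>>> {"name": "move_arm", "arguments": {"deltas": [[0,0,0,0,0,0],[0,0,0,0,0,0],[0,0,0,0,0,0],[0,0,0,0,0,0],[0,0,0,0,0,0]], "hand": -1}}

```text
t: 18.85
ee_pos: [432.7, 331.8, 51.7]
orientation: [-3.112, -0.411, -0.003]
ft_force: [-0.2, -0.4, -0.3]
width: 81.4
```

>>> {"name": "move_arm", "arguments": {"deltas": [[0,0,-15,0,0,0],[0,0,-30,0,0,0],[0,0,-40,0,0,0],[0,0,-20,0,0,0]]}}

```text
t: 19.18
ee_pos: [429.3, 329.1, 154.7]
orientation: [3.111, 0.411, -0.015]
ft_force: [0.4, 0.6, -0.2]
width: 87.8
```

```bash
python3 plan.py 430.6 -308 150 39 37 25
```

```text
t 19.18 p [429.3 329.1 154.7] dist [   1.3 -637.1   -4.7] rot [-0.009  0.008 -1.989] rows 18 w 87.8 F [ 0.4  0.6 -0.2] q6 1.94
[[-9.1,34.2,0.4,-0.0,0.0,-0.11],[-12.8,33.0,0.4,-0.0,0.0,-0.11],[-16.4,31.4,0.4,-0.0,0.0,-0.11],[-19.8,29.4,0.4,-0.0,0.0,-0.11],[-22.9,27.0,0.4,-0.0,0.0,-0.11]]
[[-25.7,24.3,0.4,-0.0,0.0,-0.11],[-28.2,21.3,0.4,-0.0,0.0,-0.11],[-30.4,18.1,0.4,-0.0,0.0,-0.11],[-32.2,14.6,0.4,-0.0,0.0,-0.11],[-33.6,11.0,0.4,-0.0,0.0,-0.11]]
[[-34.6,7.2,0.4,-0.0,0.0,-0.11],[-35.2,3.3,0.4,-0.0,0.0,-0.11],[-35.4,-0.6,0.4,-0.0,0.0,-0.11],[-35.1,-4.5,0.4,-0.0,0.0,-0.11],[-34.4,-8.3,0.3,-0.0,0.0,-0.11]]
[[-33.3,-12.0,0.3,-0.0,0.0,-0.11],[-31.8,-15.6,0.3,-0.0,0.0,-0.11],[-29.8,-19.0,0.3,-0.0,0.0,-0.11]]
```

>>> {"name": "move_arm", "arguments": {"deltas": [[-9,34,0,0,0,-0.11],[-13,33,0,0,0,-0.11],[-16,31,0,0,0,-0.11],[-20,29,0,0,0,-0.11],[-23,27,0,0,0,-0.11]]}}

```text
t: 19.6
ee_pos: [435.1, 157.6, 162.2]
orientation: [-2.869, -1.274, -0.014]
ft_force: [0.2, -0.1, -0.6]
width: 87.6
```

>>> {"name": "move_arm", "arguments": {"deltas": [[-26,24,0,0,0,-0.11],[-28,21,0,0,0,-0.11],[-30,18,0,0,0,-0.11],[-32,15,0,0,0,-0.11],[-34,11,0,0,0,-0.11]]}}

```text
t: 20.02
ee_pos: [437.3, -12.4, 162.4]
orientation: [2.433, 1.985, 0.017]
ft_force: [0.3, -0.5, -0.3]
width: 88.1
```

```bash
python3 plan.py 430.6 -308 150 39 37 10
```

```text
t 20.02 p [437.3 -12.4 162.4] dist [  -6.7 -295.6  -12.4] rot [ 0.011 -0.004 -0.882] rows 8 w 88.1 F [ 0.3 -0.5 -0.3] q6 0.14
[[-36.4,6.6,1.3,0.001,-0.0,-0.11],[-36.9,2.5,1.3,0.001,-0.0,-0.11],[-36.9,-1.5,1.3,0.001,-0.0,-0.11],[-36.5,-5.6,1.4,0.001,-0.0,-0.11],[-35.7,-9.6,1.4,0.001,-0.0,-0.11]]
[[-34.4,-13.4,1.4,0.001,-0.0,-0.11],[-32.7,-17.2,1.5,0.001,-0.0,-0.11],[-30.6,-20.7,1.5,0.001,-0.0,-0.11]]
```

>>> {"name": "move_arm", "arguments": {"deltas": [[-36,6.6,1,0,0,-0.11],[-37,2.5,1,0,0,-0.11],[-37,-1.5,1,0,0,-0.11],[-36.5,-5.6,1,0,0,-0.11],[-36,-9.6,1,0,0,-0.11]]}}

```text
t: 20.43
ee_pos: [431.2, -189.3, 157.7]
orientation: [1.828, 2.547, 0.018]
ft_force: [1.7, 1.4, 0.3]
width: 87.9
```

>>> {"name": "move_arm", "arguments": {"deltas": [[-34,-13,1,0,0,-0.11],[-25,-13,1,0,0,-0.11],[-15,-10,1,0,0,-0.08],[0,0,0,0,0,0]]}}

```text
t: 20.77
ee_pos: [427.2, -281.3, 154.8]
orientation: [1.408, 2.794, 0.014]
ft_force: [0.8, -0.0, -0.7]
width: 88.2
```

```bash
python3 plan.py 430.6 -308 100 39 25 10
python3 - <<'E'
from workcell import eyes
from h import *
d=eyes.get_image("top");np.savez("top3.npz",**d);cv2.imwrite("pics/top3.png",d["frame"][:,:,::-1])
find(d,(160,262),64,name="small")
s=eyes.get_image("side");np.savez("side3.npz",**s);cv2.imwrite("pics/side3.png",s["frame"][:,:,::-1])
E
```

```text
t 20.77 p [ 427.2 -281.3  154.8] dist [  3.4 -26.7 -54.8] rot [ 0.013  0.007 -0.043] rows 3 w 88.2 F [ 0.8 -0.  -0.7] q6 -1.26
[[-7.7,-4.6,18.3,0.004,0.002,-0.014],[-7.7,-4.7,18.3,0.004,0.002,-0.014],[-7.7,-4.7,18.3,0.004,0.002,-0.014]]
small n 740 z 64.0 rect c [432.4 331.7] size 91.0 54.0 ang 14.4 | mom c [432.4 331.8] size [89.1 52.9] th 15.1
```

View pics/top3.png

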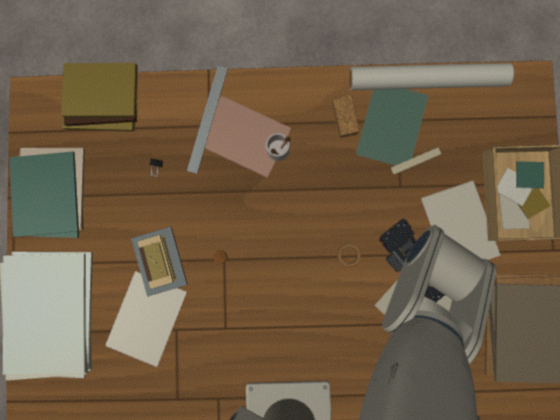

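View pics/side3.png

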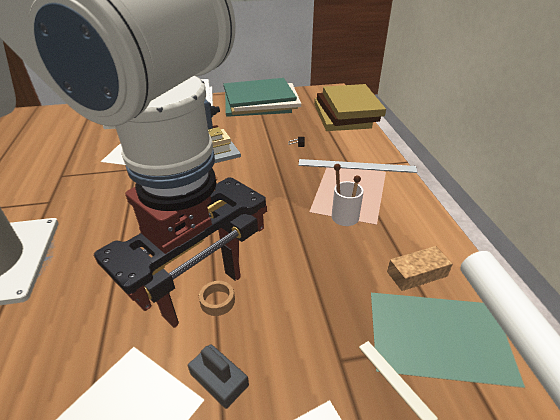

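The top view shows the small notebook at (157,261): centre (432.4, 331.7), 15.1°. Now the weight.

>>> {"name": "move_arm", "arguments": {"deltas": [[-7.7,-4.6,18,0.004,0.002,-0.014],[-7.7,-4.6,18,0.004,0.002,-0.014],[-7.7,-4.6,18,0.004,0.002,-0.014],[0,0,0,0,0,0]]}}

```text
t: 21.2
ee_pos: [431.1, -300.6, 100.4]
orientation: [1.366, 2.828, 0.004]
ft_force: [-0.7, 0.1, -0.3]
width: 87.7
```

```bash
python3 plan.py 430.6 -308 50 39 25 10
python3 - <<'E'
from workcell import eyes
import cv2
cv2.imwrite("pics/w4.png",eyes.get_image("wrist")["frame"][:,:,::-1])
E
```

```text
t 21.2 p [ 431.1 -300.6  100.4] dist [ -0.5  -7.4 -50.4] rot [ 0.003 -0.    -0.01 ] rows 3 w 87.7 F [-0.7  0.1 -0.3] q6 -1.31
[[-1.8,-1.7,16.8,0.001,-0.0,-0.003],[-1.8,-1.7,16.8,0.001,-0.0,-0.003],[-1.8,-1.7,16.8,0.001,-0.0,-0.003]]
```

View pics/w4.png

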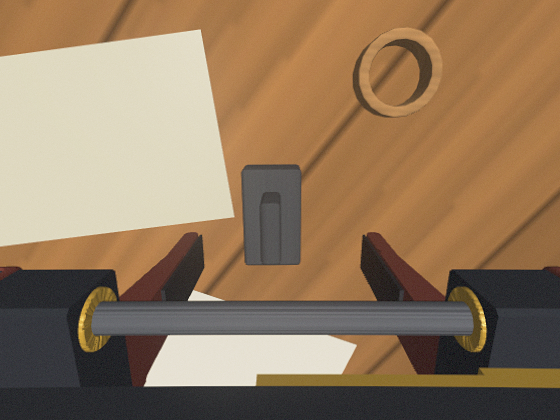

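The weight, at columns 243–300 with the handle at 270, is aligned with the jaws. It needs the few millimetres already planned.

>>> {"name": "move_arm", "arguments": {"deltas": [[-1.8,-1.7,16,0,0,-0.003],[-1.8,-1.7,15,0,0,-0.003],[-1.8,-1.7,12,0,0,-0.003],[0,0,0,0,0,0],[0,0,0,0,0,0]]}}

```text
t: 21.67
ee_pos: [432.9, -302.7, 61.5]
orientation: [1.355, 2.83, 0.005]
ft_force: [0.4, -0.4, 0.3]
width: 88.0
```

```bash
python3 plan.py 430.6 -308 33 39 25 10
```

```text
t 21.67 p [ 432.9 -302.7   61.5] dist [ -2.3  -5.3 -28.5] rot [ 0.005  0.002 -0.003] rows 2 w 88.0 F [ 0.4 -0.4  0.3] q6 -1.32
[[-1.3,-2.6,14.2,0.002,0.001,-0.001],[-1.3,-2.6,14.3,0.002,0.001,-0.001]]
```

>>> {"name": "move_arm", "arguments": {"deltas": [[-1.3,-2.6,13,0.002,0.001,0],[-1.3,-2.6,11,0.002,0.001,0],[0,0,0,0,0,0],[0,0,0,0,0,0]]}}

```text
t: 22.0
ee_pos: [431.6, -308.1, 37.7]
orientation: [1.355, 2.831, -0.0]
ft_force: [1.0, -0.3, -0.0]
width: 88.1
```

```bash
python3 plan.py 430.6 -308 33 39 25 10
```

```text
t 22.0 p [ 431.6 -308.1   37.7] dist [-1.   0.1 -4.7] rot [ 0.001  0.003 -0.003] rows 1 w 88.1 F [ 1.  -0.3 -0. ] q6 -1.32
[[0.8,-0.7,4.7,0.001,0.003,-0.003]]
```

>>> {"name": "move_arm", "arguments": {"deltas": [[0.8,-0.7,4,0,0.003,-0.003],[0,0,0,0,0,0],[0,0,1,0,0,0]]}}

```text
t: 22.25
ee_pos: [430.5, -308.2, 32.4]
orientation: [1.353, 2.835, 0.002]
ft_force: [-0.5, 0.3, -0.2]
width: 87.9
```

```bash
python3 plan.py 430.6 -308 33 39 25 10
```

```text
t 22.25 p [ 430.5 -308.2   32.4] dist [0.1 0.2 0.6] rot [ 0.001 -0.    -0.   ] rows 1 w 87.9 F [-0.5  0.3 -0.2] q6 -1.33
[[0.1,0.2,-0.6,0.001,-0.0,-0.0]]
```

>>> {"name": "move_arm", "arguments": {"deltas": [[0,0,0,0,0,0],[0,0,0,0,0,0],[0,0,0,0,0,0],[0,0,0,0,0,0],[0,0,0,0,0,0]], "hand": 1}}

```text
t: 22.67
ee_pos: [430.7, -308.5, 32.8]
orientation: [1.353, 2.834, 0.002]
ft_force: [0.1, -1.0, -0.1]
width: 57.9
```

>>> {"name": "move_arm", "arguments": {"deltas": [[0,0,0,0,0,0],[0,0,0,0,0,0],[0,0,0,0,0,0],[0,0,0,0,0,0],[0,0,0,0,0,0]]}}

```text
t: 23.08
ee_pos: [430.9, -308.6, 33.2]
orientation: [1.352, 2.834, 0.002]
ft_force: [0.2, 0.4, -0.5]
width: 24.7
```

>>> {"name": "move_arm", "arguments": {"deltas": [[0,0,0,0,0,0],[0,0,0,0,0,0],[0,0,0,0,0,0],[0,0,0,0,0,0],[0,0,0,0,0,0]]}}

```text
t: 23.5
ee_pos: [430.4, -308.8, 33.1]
orientation: [1.352, 2.834, 0.001]
ft_force: [-1.2, -1.3, -0.2]
width: 14.0
```

```bash
python3 plan.py 430.6 -308 33 39 25 10
```

```text
t 23.5 p [ 430.4 -308.8   33.1] dist [ 0.2  0.8 -0.1] rot [ 0.001  0.001 -0.   ] rows 1 w 14.0 F [-1.2 -1.3 -0.2] q6 -1.33
[[0.5,0.7,0.1,0.001,0.001,-0.0]]
```

>>> {"name": "move_arm", "arguments": {"deltas": [[0,0,-10,0,0,0],[0,0,-20,0,0,0],[0,0,-30,0,0,0],[0,0,-35,0,0,0],[0,0,-30,0,0,0]]}}

```text
t: 23.92
ee_pos: [423.3, -302.8, 153.9]
orientation: [-1.343, -2.814, -0.01]
ft_force: [0.4, 0.6, -6.8]
width: 13.9
```

```bash
python3 plan.py 432.3 331.4 160 105 35 20
```

```text
t 23.92 p [ 423.3 -302.8  153.9] dist [  9.  634.2   6.1] rot [ 0.01  -0.023 -1.152] rows 19 w 13.9 F [ 0.4  0.6 -6.8] q6 -1.33
[[25.7,21.4,0.2,0.001,-0.001,-0.061],[24.3,22.9,0.2,0.001,-0.001,-0.061],[22.9,24.3,0.1,0.001,-0.001,-0.061],[21.4,25.7,0.1,0.001,-0.001,-0.061],[19.8,26.9,0.0,0.001,-0.001,-0.061]]
[[18.1,28.1,-0.0,0.001,-0.001,-0.061],[16.4,29.1,-0.0,0.001,-0.001,-0.061],[14.6,30.0,-0.1,0.001,-0.001,-0.061],[12.7,30.9,-0.1,0.001,-0.001,-0.061],[10.8,31.6,-0.1,0.001,-0.001,-0.061]]
[[8.9,32.2,-0.2,0.001,-0.001,-0.061],[6.9,32.7,-0.2,0.001,-0.001,-0.061],[4.9,33.0,-0.2,0.001,-0.001,-0.061],[2.9,33.3,-0.2,0.001,-0.001,-0.061],[0.9,33.4,-0.3,0.001,-0.001,-0.061]]
[[-1.1,33.4,-0.3,0.001,-0.001,-0.061],[-3.1,33.2,-0.3,0.001,-0.001,-0.061],[-5.1,33.0,-0.3,0.001,-0.001,-0.061],[-7.1,32.6,-0.3,0.001,-0.001,-0.061]]
```

>>> {"name": "move_arm", "arguments": {"deltas": [[13,11,0,0,-0.002,-0.03],[25,22,0,0,-0.002,-0.06],[24,23,0,0,-0.002,-0.06],[23,24,0,0,-0.002,-0.06],[21,26,0,0,-0.002,-0.06]]}}

```text
t: 24.33
ee_pos: [425.5, -154.7, 163.4]
orientation: [0.957, 2.991, 0.001]
ft_force: [0.4, 0.9, -7.4]
width: 14.0
```

>>> {"name": "move_arm", "arguments": {"deltas": [[20,27,0,0,-0.001,-0.06],[18,28,0,0,-0.001,-0.06],[16,29,0,0,-0.001,-0.06],[15,30,0,0,-0.001,-0.06],[13,31,0,0,-0.001,-0.06]]}}

```text
t: 24.75
ee_pos: [415.8, 21.1, 163.6]
orientation: [0.479, 3.104, -0.0]
ft_force: [1.1, -0.5, -8.6]
width: 13.6
```

```bash
python3 plan.py 432.3 331.4 150 105 35 20
```

```text
t 24.75 p [415.8  21.1 163.6] dist [ 16.5 310.3 -13.6] rot [-0.     0.    -0.568] rows 9 w 13.6 F [ 1.1 -0.5 -8.6] q6 -1.24
[[8.7,33.4,1.5,-0.0,0.0,-0.063],[6.5,33.9,1.5,-0.0,0.0,-0.063],[4.4,34.3,1.5,-0.0,0.0,-0.063],[2.2,34.5,1.5,-0.0,0.0,-0.063],[0.0,34.5,1.5,-0.0,0.0,-0.063]]
[[-2.2,34.5,1.5,-0.0,0.0,-0.063],[-4.3,34.3,1.5,-0.0,0.0,-0.063],[-6.5,33.9,1.5,-0.0,0.0,-0.063],[-8.6,33.4,1.5,-0.0,0.0,-0.063]]
```

>>> {"name": "move_arm", "arguments": {"deltas": [[9,33,1.5,0,0,-0.063],[6.5,34,1.5,0,0,-0.063],[4.5,34,1.5,0,0,-0.063],[2,34,1.5,0,0,-0.063],[0,34,1.5,0,0,-0.063]]}}

```text
t: 25.17
ee_pos: [416.4, 200.1, 156.0]
orientation: [0.039, -3.136, 0.002]
ft_force: [1.4, -1.4, -7.5]
width: 13.8
```

>>> {"name": "move_arm", "arguments": {"deltas": [[-2,33,1.5,0,0,-0.063],[-4,28,1.5,0,0,-0.063],[-5,20,1.5,0,0,-0.06],[-3,10,1,0,0,-0.03],[0,0,0,0,0,0]]}}

```text
t: 25.58
ee_pos: [416.6, 302.5, 149.4]
orientation: [0.408, -3.104, 0.0]
ft_force: [-0.5, 1.2, -7.9]
width: 13.4
```

```bash
python3 plan.py 432.3 331.4 125 105 20 20
```

```text
t 25.58 p [416.6 302.5 149.4] dist [ 15.7  28.9 -24.4] rot [ 0.001 -0.01  -0.   ] rows 3 w 13.4 F [-0.5  1.2 -7.9] q6 -1.23
[[-7.6,7.9,8.1,0.0,-0.003,-0.0],[-7.6,7.9,8.1,0.0,-0.003,-0.0],[-7.6,7.9,8.1,0.0,-0.003,-0.0]]
```

>>> {"name": "move_arm", "arguments": {"deltas": [[-7.6,8,8,0,-0.003,0],[-7.6,8,8,0,-0.003,0],[-7.6,8,8,0,-0.003,0],[0,0,0,0,0,0]]}}

```text
t: 25.92
ee_pos: [430.9, 330.0, 123.3]
orientation: [0.404, -3.11, 0.003]
ft_force: [0.5, 0.4, -7.0]
width: 14.0
```

```bash
python3 plan.py 432.3 331.4 104 105 20 20
```

```text
t 25.92 p [430.9 330.  123.3] dist [  1.4   1.4 -19.3] rot [-0.001 -0.005 -0.003] rows 1 w 14.0 F [ 0.5  0.4 -7. ] q6 -1.2
[[-1.8,1.0,19.3,-0.001,-0.005,-0.003]]
```

>>> {"name": "move_arm", "arguments": {"deltas": [[-1,0.5,9,0,-0.003,-0.001],[-1,0.5,9,0,-0.002,-0.001],[0,0,0,0,0,0],[0,0,0,0,0,0]]}}

```text
t: 26.25
ee_pos: [432.0, 329.1, 102.0]
orientation: [0.404, -3.112, 0.006]
ft_force: [0.1, 0.7, -6.4]
width: 13.7
```

```bash
python3 plan.py 432.3 331.4 98 105 20 20
python3 - <<'E'
from workcell import eyes
import cv2
s=eyes.get_image("side");f=s["frame"][60:220,130:330,::-1];cv2.imwrite("pics/side5.png",cv2.resize(f,None,fx=3.5,fy=3.5,interpolation=cv2.INTER_CUBIC))
E
```

```text
t 26.25 p [432.  329.1 102. ] dist [ 0.3  2.3 -4. ] rot [-0.003 -0.004 -0.004] rows 1 w 13.7 F [ 0.1  0.7 -6.4] q6 -1.2
[[-0.8,2.1,4.0,-0.003,-0.004,-0.004]]
```

View pics/side5.png

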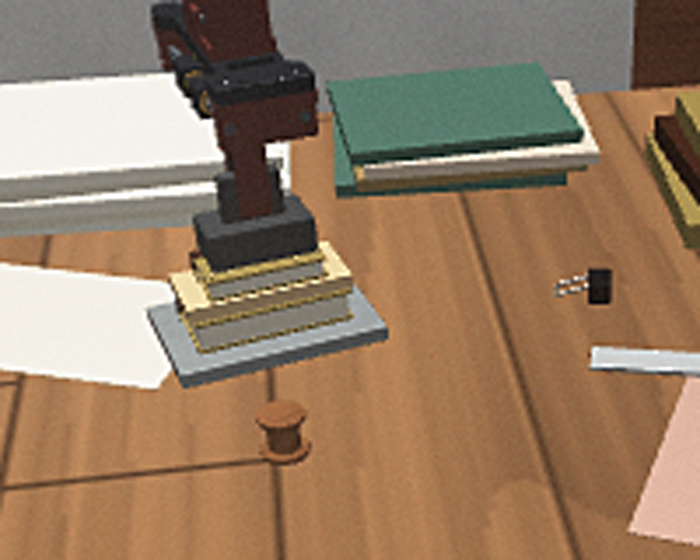

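The weight, at about (258,230) in this enlarged crop, hangs level just above the small notebook. I'll lower it in small steps.

>>> {"name": "move_arm", "arguments": {"deltas": [[-0.8,2.2,2.5,-0.002,-0.004,-0.004],[0,0,0,0,0,0],[0,0,1,0,0,0],[0,0,0,0,0,0]]}}

```text
t: 26.63
ee_pos: [432.3, 331.1, 98.8]
orientation: [-0.41, 3.114, -0.001]
ft_force: [0.1, 0.1, -7.4]
width: 14.3
```

```bash
python3 plan.py 432.3 331.4 97 105 20 20
```

```text
t 26.63 p [432.3 331.1  98.8] dist [ 0.   0.3 -1.8] rot [-0.001  0.001 -0.   ] rows 1 w 14.3 F [ 0.1  0.1 -7.4] q6 -1.2
[[-0.1,0.3,1.8,-0.001,0.001,-0.0]]
```

>>> {"name": "move_arm", "arguments": {"deltas": [[0,0.3,1.2,0,0,0],[0,0,0.8,0,0,0],[0,0,0,0,0,0]]}}

```text
t: 26.88
ee_pos: [432.6, 331.7, 97.3]
orientation: [-0.41, 3.112, -0.0]
ft_force: [-0.4, -0.3, -6.6]
width: 13.8
```

```bash
python3 plan.py 432.3 331.4 97 105 20 20
```

```text
t 26.88 p [432.6 331.7  97.3] dist [-0.3 -0.3 -0.3] rot [-0.     0.002 -0.   ] rows 1 w 13.8 F [-0.4 -0.3 -6.6] q6 -1.2
[[0.3,-0.3,0.3,-0.0,0.002,-0.0]]
```

>>> {"name": "move_arm", "arguments": {"deltas": [[0,0,0.8,0,0.002,0],[0,0,0.5,0,0,0]]}}

```text
t: 27.05
ee_pos: [432.7, 331.8, 97.1]
orientation: [-0.41, 3.114, -0.001]
ft_force: [-2.1, -0.9, 1.0]
width: 13.8
```

```bash
python3 plan.py 432.3 331.4 97 105 20 20
```

```text
t 27.05 p [432.7 331.8  97.1] dist [-0.4 -0.4 -0.1] rot [-0.  0. -0.] rows 1 w 13.8 F [-2.1 -0.9  1. ] q6 -1.2
[[0.4,-0.3,0.1,-0.0,0.0,-0.0]]
```

Contact: the weight's load is now on the stack (Fz ≈ +1 N). I'll release.

>>> {"name": "move_arm", "arguments": {"deltas": [[0,0,0,0,0,0],[0,0,0,0,0,0],[0,0,0,0,0,0],[0,0,0,0,0,0],[0,0,0,0,0,0]], "hand": -1}}

```text
t: 27.47
ee_pos: [435.7, 334.0, 99.7]
orientation: [-0.409, 3.107, 0.006]
ft_force: [0.2, 0.4, 0.6]
width: 43.8
```

>>> {"name": "move_arm", "arguments": {"deltas": [[0,0,0,0,0,0],[0,0,-10,0,0,0],[0,0,-25,0,0,0],[0,0,-35,0,0,0],[0,0,-35,0,0,0]]}}

```text
t: 27.88
ee_pos: [431.2, 330.8, 202.4]
orientation: [0.409, -3.109, 0.006]
ft_force: [0.1, 0.8, 0.0]
width: 76.9
```

```bash
python3 plan.py 460 0 220 105 38 10
```

```text
t 27.88 p [431.2 330.8 202.4] dist [  28.8 -330.8   17.6] rot [-0.003 -0.006 -0.   ] rows 9 w 76.9 F [0.1 0.8 0. ] q6 -1.2
[[6.4,-36.3,-1.8,-0.0,-0.001,-0.0],[6.4,-36.3,-1.8,-0.0,-0.001,-0.0],[6.4,-36.3,-1.8,-0.0,-0.001,-0.0],[6.4,-36.3,-1.9,-0.0,-0.001,-0.0],[6.4,-36.3,-1.9,-0.0,-0.001,-0.0]]
[[6.4,-36.3,-1.9,-0.0,-0.001,-0.0],[6.4,-36.3,-1.9,-0.0,-0.001,-0.0],[6.4,-36.3,-1.9,-0.0,-0.001,-0.0],[6.4,-36.3,-1.9,-0.0,-0.001,-0.0]]
```

>>> {"name": "move_arm", "arguments": {"deltas": [[6,-36,-2,0,0,0],[6,-36,-2,0,0,0],[6,-36,-2,0,0,0],[6,-36,-2,0,0,0],[6,-36,-2,0,0,0]]}}

```text
t: 28.3
ee_pos: [454.5, 152.6, 225.6]
orientation: [-0.425, 3.097, 0.009]
ft_force: [0.8, -0.2, 0.7]
width: 87.8
```

>>> {"name": "move_arm", "arguments": {"deltas": [[6,-36,0,0,0,0],[6,-36,0,0,0,0],[3,-20,0,0,0,0],[0,0,0,0,0,0]]}}

```text
t: 28.63
ee_pos: [465.3, 51.0, 229.4]
orientation: [-0.418, 3.092, 0.007]
ft_force: [0.3, 0.5, 0.7]
width: 87.8
```

```bash
python3 - <<'E'
from workcell import eyes,ctrl
from h import *
d=eyes.get_image("top");np.savez("top6.npz",**d)
s=eyes.get_image("side");np.savez("side6.npz",**s)
a=cv2.resize(d["frame"][210:310,110:220,::-1],None,fx=4,fy=4,interpolation=cv2.INTER_CUBIC)
b=cv2.resize(s["frame"][80:180,150:250,::-1],None,fx=4,fy=4,interpolation=cv2.INTER_CUBIC)[:, :360]
cv2.imwrite("pics/fin.png",np.hstack([a,b]));cv2.imwrite("pics/side6.png",s["frame"][:,:,::-1])
Z=median_filter(world(d)[:,:,2],5)
find(d,(157,260),126,thr=112,name="handle")
find(d,(157,260),92,thr=84,band=140,name="weight")
find(d,(157,260),48,thr=43,band=140,name="board+")
find(d,(157,260),12,thr=7,band=140,name="plate+")
find(d,(267,147),75,thr=50,band=200,name="jar")
o=ctrl.get_obs();print(o["t"],o["ee_pos"].round(0),o["width"])
E
```

```text
handle no seed
weight n 621 z 92.5 rect c [434.4 330.6] size 79.9 48.9 ang 15.0 | mom c [434.3 330.9] size [78.9 47.7] th 15.1
board+ n 1250 z 82.5 rect c [431.6 334.1] size 125.8 68.4 ang 15.2 | mom c [432.  333.5] size [122.7  65.9] th 15.2
plate+ n 2558 z 39.2 rect c [431.9 331.1] size 161.3 112.3 ang 15.0 | mom c [431.7 331. ] size [159.7 111.2] th 15.1
jar no seed
28.7333 [465.  53. 229.] 87.75332780184267
```

View pics/fin.png

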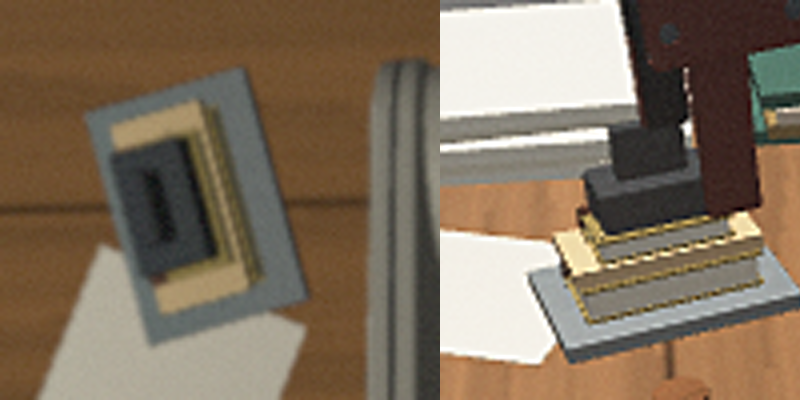

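View pics/side6.png

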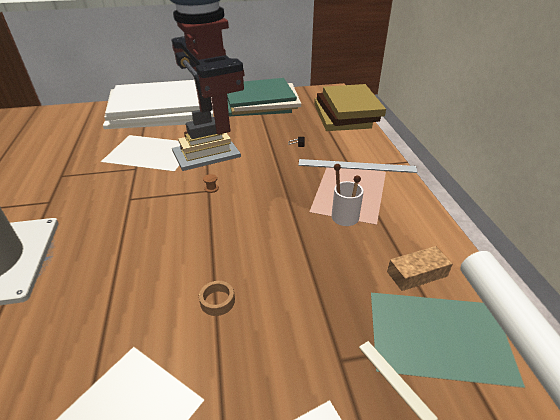

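```bash
python3 - <<'E'
from h import *
d=dict(np.load("top6.npz"));Z=median_filter(world(d)[:,:,2],3)
def r(h,t=2.5):
    m=np.zeros(Z.shape,bool);m[225:300,125:195]=True
    m&=abs(Z-h)<t
    m=cv2.morphologyEx(m.astype(np.uint8),cv2.MORPH_OPEN,np.ones((2,2)))
    ys,xs=np.nonzero(m);P=onplane(d,np.c_[xs,ys],h)[:,:2].astype(np.float32)
    print(h,len(P),cv2.minAreaRect(P))
for h in (12,36,48,64,92,126): r(h)
E
```

```text
12 1016 ((429.5285339355469, 328.6623840332031), (159.47866821289062, 111.71182250976562), 15.20546817779541)
36 4 ((380.9529724121094, 283.61712646484375), (2.61879301071167, 2.558290481567383), 88.64147186279297)
48 323 ((429.7566833496094, 328.59356689453125), (125.75785827636719, 61.168968200683594), 15.538718223571777)
64 61 ((404.00787353515625, 310.396728515625), (34.89490509033203, 71.71688079833984), 59.42284393310547)
92 364 ((431.6832275390625, 329.21136474609375), (79.72489929199219, 45.8770866394043), 14.775094032287598)
126 93 ((431.9232482910156, 329.98760986328125), (42.991363525390625, 13.32995319366455), 12.130239486694336)
```

```bash
python3 - <<'E'
from workcell import ctrl
print(ctrl.close_job())
E
```

```text
the job is handed in; nothing more can be done
None
```

I built the stack on the plate in order: large notebook, pressing board, small notebook, then the iron weight with its handle up. I handed the job in at about 29 s with the gripper open and clear of the stack.

**Final top view, same method for each:**

| Piece | Offset from plate centre | Angle | Plate angle |
|---|---|---|---|
| Pressing board | about 0.3 mm | 15.5° | 15.2° |
| Weight | about 2 mm | 14.8° | 15.2° |

- **Height:** the top of the weight's block read 92 mm, as it should.
- **Notebooks:** I measured these as they were laid. The large one was within 1 mm of the plate and the small one within 1 mm of the pieces below, both at about 15°. With the weight on they were mostly hidden, so I could not measure them again. In the side view they still looked level and in line.
- **Jar:** the final side view shows it standing where it was, and nothing else in the scene was disturbed.
- **Checks that failed:**
  - My jar measurement never found the jar in the top image, so that check is by eye only.
  - One top-view board check was hidden by the arm, and I repeated it from the side.
  - A rougher final measurement put the board about 3 mm off, because it also picked up the weight above it; I relied on the cleaner one in the table.

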